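# Load an empty reel on the bench reel stand

## Task

Load the narrow empty reel into the reel stand: draw the spindle out of the stand by its loop handle and lay it down flat on the bench, then set the reel down on the two rest bars between the stand's cheeks. Take up the spindle again and push it, from the side it came out of, through the near cheek, the reel and the far cheek until its loop is fully home against the cheek. Leave the wide reel in its rack and the multimeter, breadboard and screwdriver where they are.

Things in the scene. Friction and masses are not known exactly. Their poses are not given: they have to be found in the camera images.
- stand: Grey steel reel stand, fixed on the bench, 100 mm (x) by 76 mm (y). Two upright cheeks 5 mm thick, 70 mm high, inner faces at y = -33 and +33 mm. Origin at bench level midway between the cheeks, z up. Each cheek has a 13.5 mm round hole at x = 0, z = 57 mm. Between the cheeks two 8 mm round rest bars run along y at x = -26 and +26 mm, centres 12 mm up.
- near_hole (a point): Centre of the hole in the outer face of the stand's -y cheek, 57 mm above the bench. The loop handle is on this side at the start; the spindle comes out and goes in again here. Home: the front bar of the loop touches this face.
- far_hole (a point): Centre of the hole in the outer face of the +y cheek, 76 mm from near_hole, 57 mm above the bench. From near_hole to far_hole is the direction of insertion.
- reel_seat (a point): Where the centre of the narrow reel lies when it rests on the two rest bars, midway between the cheeks, 53.5 mm above the bench. The reel centres itself across the bars. Its bore is then 3.5 mm below the line of the holes; the tapered spindle lifts it by about 1 mm on its way through.
- spindle: Loose steel spindle, 120 g: rod 12 mm thick, 92 mm long, the last 10 mm tapered to a rounded 6 mm tip; at the other end a flat closed loop handle of 8 mm bar. Origin on the rod axis at the front of the loop (the stop); +y to the tip; the loop spans y = -40 to 0 and z = -17 to +17 mm. It starts through both cheeks, loop upright, up to 5 mm short of home. Lying flat, its axis is 6 mm up.
- spindle_tip (a point): The tapered end of the spindle, on its axis, 92 mm from its origin. When home it stands 16 mm beyond the outer face of the far cheek.
- spindle_loop (a point): Middle of the loop handle, on the spindle's axis, 20 mm behind its origin: the place to grip. The loop's sides are straight and parallel to the rod for 24 mm here. Grip across the 8 mm bars when the loop is upright, across its 34 mm width when it lies flat. Let go upright on the bench, it topples flat by itself.
- reel: Narrow empty plastic reel, loose, about 80 g: two 4 mm flanges of 90 mm diameter on a 34 mm barrel, 54 mm wide over the flanges, 16 mm bore right through. Origin at its centre, y along the bore. It stands on its rims in the rack. Grip it from above over both flanges (54 mm), fingertips no more than 25 mm below the top of the rim, so that they stay above the stand's cheeks.
- rack: Reel rack, fixed on the bench: two 12 mm rails, 270 mm long along y, at x = -26 and +26 mm, 14 mm up, with 24 mm high end blocks at y = -130 and +130 mm. Origin at bench level in its middle. The two reels stand in it 75 mm either side of its middle, in either order, bores along y, centres 58 mm above the bench.
- wide_reel: A wider empty reel of the same plastic, 84 mm over its flanges of 90 mm diameter: too wide for the stand. Origin at its centre, y along the bore. It stays in the rack.
- multimeter: Multimeter lying on the bench, 92 x 186 x 40 mm, origin under its middle. To be left alone.
- breadboard: Breadboard on a base plate, 170 x 230 mm, 18 mm high with three 28 mm posts at one end, origin under its middle. To be left alone.
- screwdriver: Screwdriver lying on the bench, 190 mm long. To be left alone.
There are look-alikes about, which are no part of the job. There is more than one size of the spindle; the one meant has the size given above.

How it is judged (in metres and radians):
On the way, in this order (a step that is already met when the one before it is completed fails the run):
1. the spindle is out of the stand, laid flat on the bench and let go (height (world z) of each of spindle_tip, spindle_loop below 0.02 m and (angle between spindle's own x axis and vertical below 0.4 rad or angle between spindle's own x axis and vertical above 2.74 rad) and contact force between the fingers and spindle below 0.1 N and linear speed of spindle below 0.03 m/s), for 0.2 s.
2. the narrow reel rests on the rest bars between the cheeks and is let go, the spindle still out (x of reel in the frame of stand between -0.006 and 0.006 m and y of reel in the frame of stand between -0.009 and 0.009 m and z of reel in the frame of stand below 0.057 m and angle between the y axis of reel and the y axis of stand, either way round below 0.12 rad and contact force between the fingers and reel below 0.1 N and linear speed of reel below 0.03 m/s and height (world z) of spindle_tip below 0.03 m), for 0.2 s.
At the end, for the whole second after the job is handed in: Spindle in from the near side, through near cheek, narrow reel and far cheek, loop within about 4 mm of the near cheek; the reel hangs on it within 9 mm of the middle between the cheeks; all at rest and let go; the wide reel within 30 mm of its start (distance between spindle and near_hole below 0.005 m and distance between spindle_tip and far_hole below 0.02 m and y of spindle_tip in the frame of stand above 0.05 m and angle between the y axis of spindle and the y axis of stand, either way round below 0.05 rad and y of reel in the frame of stand between -0.009 and 0.009 m and x of reel in the frame of stand between -0.006 and 0.006 m and z of reel in the frame of stand between 0.05 and 0.061 m and angle between the y axis of reel and the y axis of stand, either way round below 0.12 rad and linear speed of spindle below 0.02 m/s and linear speed of reel below 0.03 m/s and distance of wide_reel from where it was at the start of the episode below 0.03 m); the robot touches nothing.
It fails at once if the wide reel, multimeter, breadboard or screwdriver is pushed more than 30 mm (distance of any of wide_reel, multimeter, breadboard, screwdriver from where it was at the start of the episode above 0.03 m).
It also fails if it takes over 70 s, if anything falls off the work surface, if the arm or the gripper's body presses on something with over 40 N, if the wrist force passes 120 N, or if a joint passes its speed limit or range.

## Robot

A 6-joint arm with a two-finger parallel gripper is mounted at the origin on the work surface. World frame = base frame: x ahead of the robot, y to its left, z up, the work surface at z = 0. Lengths are in mm, angles in rad, forces in N, time in s.
With the tool pointing down it reaches from about 300 to 750 mm from the base axis. Payload 8.5 kg.
Tool frame: the origin (TCP) lies on the mounting face of the last link; the fingertips stand 173 mm ahead of it and the grasp point (between the pads) lies 155 mm ahead of it (env.tip_reach is the distance from the TCP to the fingertips, in mm); z points along the fingers, y is the direction in which the jaws open and shut (so a half turn about z gives the same grasp; the last joint's range is limited). The gripper opens to 85 mm and grips with 20 to 120 N. Pads are 22 mm wide; open, the fingers measure 114 mm over their backs; the gripper's body (76 mm by 85 mm) begins 54 mm behind the grasp point. The pads swing forward as they close: fully open they stand 13 mm farther back than shut.
Start: joints at [0.998, 0.381, 1.297, -0, 1.464, -0.215], TCP at [192.609, 515.154, 404.722] pointing down, gripper open.
Joint ranges: [-3.11, 3.11], [-0.89, 2.33], [0.22, 2.48], [-1.42, 4.56], [0.17, 2.85], [-2.88, 2.88]. Speed limits (rad/s): [2.39, 2.39, 3.14, 3.14, 3.14, 3.14].

## Interface

Orientations are given as a unit quaternion [w, x, y, z].
In Python, from plant import env gives the robot as it stands.
- The arm moves only by the tool send_rows, never from a script. Its argument "rows" is a list of rows, each an object of numbers: "grip": the opening, from -1 (shut) to 1 (fully open), so that 0 is half open; "tx", "ty", "tz": the shift along the tool's x, y, z in cm; "ax", "ay", "az": the turn, a rotation vector about the tool's x, y, z in rad. A call has 1 to 20 rows; each row shifts and turns the commanded pose from where the row before left it, along the tool's axes as they then stand; what a row does not reach is not made up. A row lasts 1/12 s, in which the tool goes at most 41.7 mm and 7.16 degrees, less where a joint would pass 70% of its speed; a pose out of reach is approached as far as the arm can. A call with a gripper value outside its range is refused whole. The fingers move at their own pace and stop on an object; "grip_force" is the grip in N (left out, the last holds). Time passes only in rows, so rows that do not move let the fingers close. It gives the time, the measured TCP pose, the force and the opening at its end, in the units of the state.
- env.observe(): the state, without advancing time (a new reading comes with each control period).
- env.camera(name): name is "scene" or "top" or "wrist"; returns (picture, depth): 480x640x3 uint8, red, green, blue; 480x640 float32, mm along the optical axis (not along the pixel's ray), 0 where there is no reading.
- env.camera_info(name): a dict with "mtx" (3x3 intrinsics, pixels), "dist" ([k1, k2, p1, p2, k3] as OpenCV has them; the pictures are not rectified), "world_from_camera" (4x4, takes a point from camera to world coordinates); the wrist camera has in their place "tool_from_camera" (4x4, takes a point from camera to tool coordinates, whose origin is the TCP and whose axes are the flange's). Camera axes: x right, y down, z forward; pixel columns grow to the right and rows downward; lengths in mm; the calibration is good to about 2 mm. A picture is of the moment at which its call begins: read the wrist's pose just before it. camera_info takes no time and is no camera call.
- env.hand_in(): hands the job in, once; it reports no verdict.
The state is a dict: "t": time; "qpos": joint angles; "joint_vel": joint speeds; "joint_efforts": joint torques, N m; "tool_pos": TCP position; "ee_rot": TCP orientation; "ft_force": force on the tool from outside, world axes, zero at the start; "ft_torque": the same for the moment, N m; "width": finger opening in mm.
Only numpy, scipy, OpenCV 4.12 (cv2) and the standard library are available. Lean on these libraries where they do the work, as an engineer would, in place of code of your own. Each camera call takes 0.05 s, during which the arm holds its last target.

## Working session

There is one attempt and no reset: what is moved stays moved. The work goes in short steps, Python scripts to look and compute and a tool call to move; the robot and the scene stay as the last step left them, time stands still between calls to the robot, and variables do not carry over. Pictures are saved under pics/ and viewed, and the job is handed in when it is done.

Besides the shell and the picture viewer there is one more tool, called after "Call:" in YAML: its name, and indented under it one key for each argument. send_rows: Moves the arm, as the interface text tells. Its arguments: {"type":"object","properties":{"rows":{"type":"array","items":{"type":"object","properties":{"grip":{"type":"number"},"tx":{"type":"number"},"ty":{"type":"number"},"tz":{"type":"number"},"ax":{"type":"number"},"ay":{"type":"number"},"az":{"type":"number"}}}},"grip_force":{"type":"number"}},"required":["rows"]}

```bash
ls; mkdir -p pics; python3 - <<'E'
from plant import env
import cv2
s=env.observe();print({k:s[k] for k in('t','tool_pos','ee_rot','width','qpos')})
for n in('scene','top','wrist'):
    i=env.camera_info(n);print(n,i)
    p,d=env.camera(n);cv2.imwrite(f'pics/{n}0.png',p[:,:,::-1])
    import numpy as np;np.save(f'pics/{n}0d.npy',d)
E
```

```text
pics
{'t': 0.0, 'tool_pos': array([192.57686342, 515.13438001, 404.09695349]), 'ee_rot': array([-3.03385168e-04,  1.77934719e-01,  9.84042008e-01, -6.86257579e-04]), 'width': 85.71350303726446, 'qpos': array([ 9.97725414e-01,  3.81209573e-01,  1.29828254e+00,  3.33079115e-05,
        1.46360083e+00, -2.15299842e-01])}
scene {'mtx': array([[474.25819761,   0.        , 323.92460173],
       [  0.        , 474.25819761, 234.97154764],
       [  0.        ,   0.        ,   1.        ]]), 'dist': array([-0.03034097,  0.        ,  0.        ,  0.        ,  0.        ]), 'world_from_camera': array([[ 8.75851658e-01,  2.86277328e-01, -3.88496029e-01,
         1.01431876e+03],
       [ 4.82580039e-01, -5.18546382e-01,  7.05851370e-01,
        -8.62050688e+02],
       [ 6.16034087e-04, -8.05701521e-01, -5.92321432e-01,
         7.89737259e+02],
       [ 0.00000000e+00,  0.00000000e+00,  0.00000000e+00,
         1.00000000e+00]])}
top {'mtx': array([[465.79666066,   0.        , 321.05276536],
       [  0.        , 465.79666066, 237.37337395],
       [  0.        ,   0.        ,   1.        ]]),
[... 348 characters left out ...]
+03],
       [ 0.00000000e+00,  0.00000000e+00,  0.00000000e+00,
         1.00000000e+00]])}
wrist {'mtx': array([[374.06857004,   0.        , 321.6715065 ],
       [  0.        , 374.06857004, 241.65208695],
       [  0.        ,   0.        ,   1.        ]]), 'dist': array([0.01736712, 0.        , 0.        , 0.        , 0.        ]), 'tool_from_camera': array([[ 5.88415648e-05, -9.60449289e-01, -2.78454950e-01,
         7.07490988e+01],
       [ 9.99999205e-01,  4.07284368e-04, -1.19349455e-03,
        -3.86065261e-01],
       [ 1.25970134e-03, -2.78454658e-01,  9.60448550e-01,
         3.03653254e+01],
       [ 0.00000000e+00,  0.00000000e+00,  0.00000000e+00,
         1.00000000e+00]])}
```

View pics/top0.png

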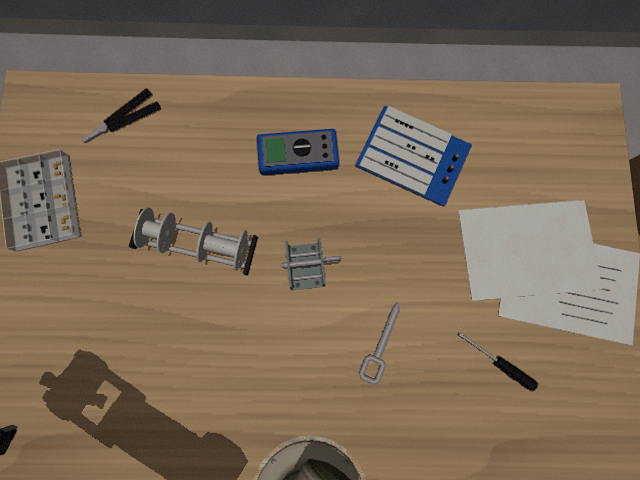

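View pics/scene0.png

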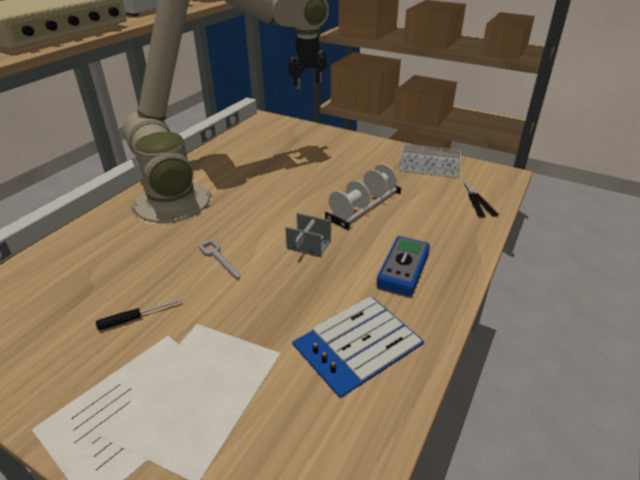

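View pics/wrist0.png

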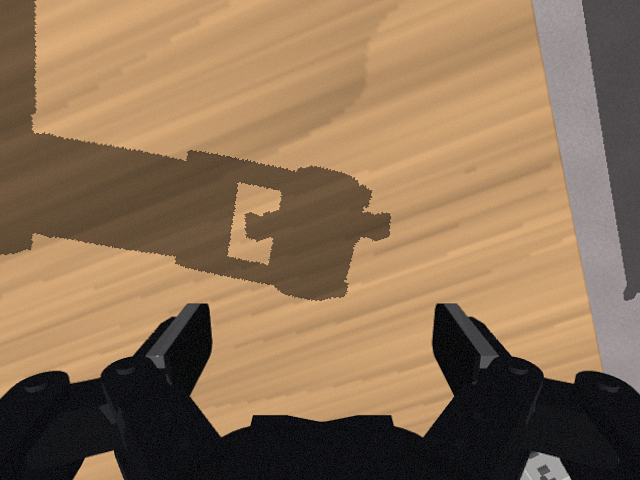

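```bash
cat > h.py <<'E'
import numpy as np, cv2
from scipy.spatial.transform import Rotation as R
from plant import env
def q2R(q): return R.from_quat([q[1],q[2],q[3],q[0]]).as_matrix()
def wfc(name,s=None):
    i=env.camera_info(name)
    if name!='wrist': return i['mtx'],i['dist'],i['world_from_camera']
    s=s or env.observe(); T=np.eye(4);T[:3,:3]=q2R(s['ee_rot']);T[:3,3]=s['tool_pos']
    return i['mtx'],i['dist'],T@i['tool_from_camera']
def ray(name,px,s=None):
    m,d,T=wfc(name,s); u=cv2.undistortPoints(np.array(px,float).reshape(-1,1,2),m,d).reshape(-1,2)
    r=np.c_[u,np.ones(len(u))]@T[:3,:3].T
    return T[:3,3],r
def onplane(name,px,z,s=None):
    o,r=ray(name,px,s); return o+r*((z-o[2])/r[:,2])[:,None]
def cloud(name,depth,s=None):
    m,d,T=wfc(name,s)
    v,u=np.mgrid[:480,:640]
    x=cv2.undistortPoints(np.stack([u,v],-1).reshape(-1,1,2).astype(float),m,d).reshape(-1,2)
    P=np.c_[x,np.ones(len(x))]*depth.reshape(-1,1)
    return (P@T[:3,:3].T+T[:3,3]).reshape(480,640,3)
def snap(name,tag):
    s=env.observe();p,d=env.camera(name);cv2.imwrite(f'pics/{tag}.png',p[:,:,::-1]);np.save(f'pics/{tag}_d.npy',d)
    np.save(f'pics/{tag}_s.npy',s,allow_pickle=True);return s,p,d
def load(tag): 
    return np.load(f'pics/{tag}_s.npy',allow_pickle=True).item(),cv2.imread(f'pics/{tag}.png')[:,:,::-1],np.load(f'pics/{tag}_d.npy')
E
python3 - <<'E'
from h import *
p=cv2.imread('pics/top0.png');d=np.load('pics/top0d.npy')
cv2.imwrite('pics/topc.png',cv2.resize(p[195:305,110:390],None,fx=2.8,fy=2.8,interpolation=cv2.INTER_CUBIC))
C=cloud('top',d)
for u,v in [(305,265),(292,265),(320,262),(338,260),(280,266),(240,246),(225,240),(205,243),(145,228),(166,233),(380,345)]:print(u,v,C[v,u].round(1))
print(env.tip_reach)
for n,px in[('stand',(305,266))]:print(onplane('top',[px],10))
E
```

```text
305 265 [476.2  16.7  59.5]
292 265 [475.3  44.3  63. ]
320 262 [482.9 -15.2  60.5]
338 260 [489.5 -54.3  49.7]
280 266 [481.2  74.2   1.3]
240 246 [509.9 152.1  89.4]
225 240 [526.4 188.2  66.9]
205 243 [517.9 228.5  74.2]
145 228 [547.8 356.   76.3]
166 233 [543.3 320.   48.8]
380 345 [ 310.5 -148.    14.3]
173.4
[[480.78753261  17.57589625  10.        ]]
```

View pics/topc.png

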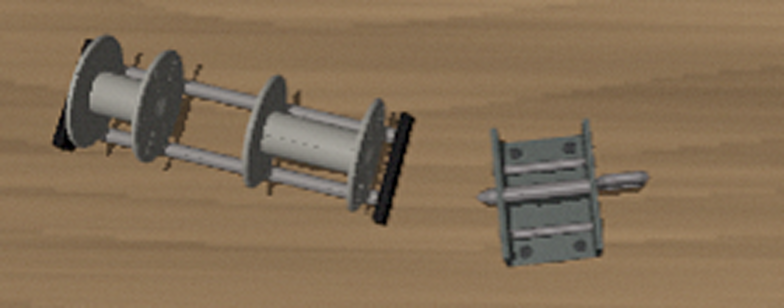

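```bash
cat >> h.py <<'E'
def plan(pos,yaw=None,s=None):
    """pos TCP target world; yaw = angle of tool x in deg. prints shift in current tool axes (cm), then turn about tool z"""
    s=s or env.observe(); M=q2R(s['ee_rot']); d=M.T@(np.array(pos)-s['tool_pos'])/10
    y=np.degrees(np.arctan2(M[1,0],M[0,0]))
    print('shift cm',d.round(2),'len',np.linalg.norm(d).round(1),'rows>=',int(np.ceil(np.linalg.norm(d)/4.1)),'yaw now',y.round(2),'tilt',np.degrees(np.arccos(-M[2,2])).round(2))
    if yaw is not None:
        a=(yaw-y+180)%360-180; print('az total rad',round(-np.radians(a),4))
E
python3 - <<'E'
from h import *
plan([488,-50,340],96)
E
```

```text
shift cm [-47.46 -42.58   6.46] len 64.1 rows>= 16 yaw now 159.5 tilt 0.06
az total rad 1.1083
```

Call:
send_rows:
  rows:
    - {"tx":-2.97,"ty":-2.66,"tz":0.4,"grip":1}
    - {"tx":-2.97,"ty":-2.66,"tz":0.4,"grip":1}
    - {"tx":-2.97,"ty":-2.66,"tz":0.4,"grip":1}
    - {"tx":-2.97,"ty":-2.66,"tz":0.4,"grip":1}
    - {"tx":-2.97,"ty":-2.66,"tz":0.4,"grip":1}
    - {"tx":-2.97,"ty":-2.66,"tz":0.4,"grip":1}
    - {"tx":-2.97,"ty":-2.66,"tz":0.4,"grip":1}
    - {"tx":-2.97,"ty":-2.66,"tz":0.4,"grip":1}
    - {"tx":-2.97,"ty":-2.66,"tz":0.4,"grip":1}
    - {"tx":-2.97,"ty":-2.66,"tz":0.4,"grip":1}
    - {"tx":-2.97,"ty":-2.66,"tz":0.4,"grip":1}
    - {"tx":-2.97,"ty":-2.66,"tz":0.4,"grip":1}
    - {"tx":-2.97,"ty":-2.66,"tz":0.4,"grip":1}
    - {"tx":-2.97,"ty":-2.66,"tz":0.4,"grip":1}
    - {"tx":-2.97,"ty":-2.66,"tz":0.4,"grip":1}
    - {"tx":-2.97,"ty":-2.66,"tz":0.4,"grip":1}

```text
schema error: expected keys grip, tx, ty, tz, ax, ay, az
```

Call:
send_rows:
  rows:
    - {"az":0.12,"grip":0}
    - {"az":0.12,"grip":0}
    - {"az":0.12,"grip":0}
    - {"az":0.12,"grip":0}
    - {"az":0.12,"grip":0}
    - {"az":0.12,"grip":0}
    - {"az":0.12,"grip":0}
    - {"az":0.12,"grip":0}
    - {"az":0.12,"grip":0}
    - {"az":0.03,"grip":0}
    - {"grip":0}
    - {"grip":0}

```text
schema error: expected keys grip, tx, ty, tz, ax, ay, az
```

```bash
python3 - <<'E'
from h import *
s,p,d=snap('wrist','w1');print(s['t'],s['tool_pos'],s['width'],s['ee_rot'])
plan([488,-50,340],96)
E
```

```text
0.15 [192.60689282 515.15016901 404.27328808] 85.38561494812899 [-2.09663061e-04  1.77946775e-01  9.84039967e-01 -4.93892113e-04]
shift cm [-47.46 -42.58   6.46] len 64.1 rows>= 16 yaw now 159.5 tilt 0.05
az total rad 1.1083
```

View pics/w1.png

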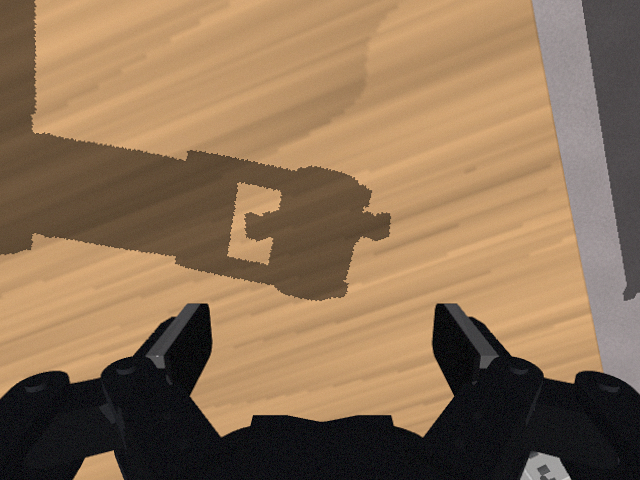

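All keys are required in each row.

Call:
send_rows:
  rows:
    - {"tx":-2.97,"ty":-2.66,"tz":0.4,"ax":0,"ay":0,"az":0.07,"grip":1}
    - {"tx":-3.15,"ty":-2.44,"tz":0.4,"ax":0,"ay":0,"az":0.07,"grip":1}
    - {"tx":-3.31,"ty":-2.22,"tz":0.4,"ax":0,"ay":0,"az":0.07,"grip":1}
    - {"tx":-3.46,"ty":-1.98,"tz":0.4,"ax":0,"ay":0,"az":0.07,"grip":1}
    - {"tx":-3.59,"ty":-1.73,"tz":0.4,"ax":0,"ay":0,"az":0.07,"grip":1}
    - {"tx":-3.7,"ty":-1.48,"tz":0.4,"ax":0,"ay":0,"az":0.07,"grip":1}
    - {"tx":-3.8,"ty":-1.22,"tz":0.4,"ax":0,"ay":0,"az":0.07,"grip":1}
    - {"tx":-3.87,"ty":-0.95,"tz":0.4,"ax":0,"ay":0,"az":0.07,"grip":1}
    - {"tx":-3.93,"ty":-0.67,"tz":0.4,"ax":0,"ay":0,"az":0.07,"grip":1}
    - {"tx":-3.97,"ty":-0.4,"tz":0.4,"ax":0,"ay":0,"az":0.07,"grip":1}
    - {"tx":-3.99,"ty":-0.12,"tz":0.4,"ax":0,"ay":0,"az":0.07,"grip":1}
    - {"tx":-3.99,"ty":0.16,"tz":0.4,"ax":0,"ay":0,"az":0.07,"grip":1}
    - {"tx":-3.96,"ty":0.44,"tz":0.4,"ax":0,"ay":0,"az":0.07,"grip":1}
    - {"tx":-3.92,"ty":0.71,"tz":0.4,"ax":0,"ay":0,"az":0.07,"grip":1}
    - {"tx":-3.86,"ty":0.99,"tz":0.4,"ax":0,"ay":0,"az":0.07,"grip":1}
    - {"tx":-3.78,"ty":1.25,"tz":0.4,"ax":0,"ay":0,"az":0.06,"grip":1}
    - {"tx":0,"ty":0,"tz":0,"ax":0,"ay":0,"az":0,"grip":0}
    - {"tx":0,"ty":0,"tz":0,"ax":0,"ay":0,"az":0,"grip":0}

```text
t: 1.7
tool_pos: [489.4, -51.4, 340.0]
ee_rot: [-0.001, 0.671, 0.742, -0.0]
ft_force: [-0.0, -0.4, -0.0]
width: 64.0
```

```bash
python3 - <<'E'
from h import *
s,p,d=snap('wrist','w2');print(s['t'],s['tool_pos'],s['width'],s['ee_rot'])
plan([488,-50,340],96)
E
```

```text
1.7 [489.38584583 -51.37537674 340.04278171] 64.03974945615118 [-5.21468717e-04  6.70835743e-01  7.41605753e-01 -2.00856799e-04]
shift cm [ 0.02 -0.08  0.03] len 0.1 rows>= 1 yaw now 95.85 tilt 0.07
az total rad -0.0026
```

View pics/w2.png

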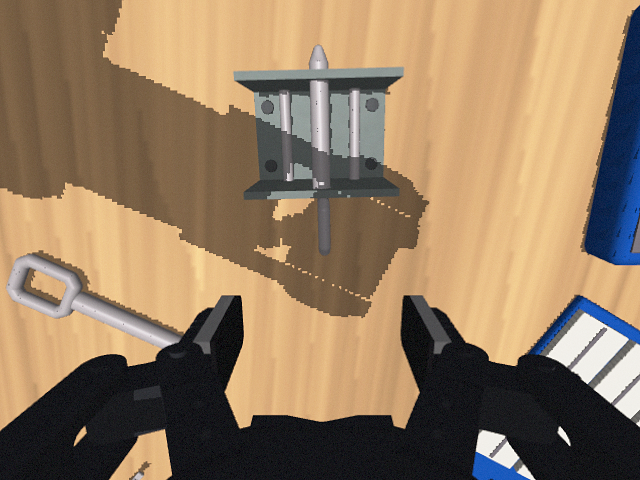

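```bash
cat > m.py <<'E'
from h import *
import sys
s,p,d=load(sys.argv[1])
C=cloud('wrist',d,s)
reg=np.zeros((480,640),bool);reg[40:262,225:415]=1
ok=reg&(d>0)
m=ok&(C[...,2]>66)&(C[...,2]<74)
# per image row histogram
sel=C[m];print(len(sel), sel.min(0).round(1),sel.max(0).round(1))
v,u=np.where(m)
for nm,mm in(('far',v<130),('near',(v>150)&(v<202))):
    P=sel[mm]
    c=P.mean(0); r=cv2.minAreaRect(P[:,:2].astype(np.float32)); print(nm,len(P),c.round(1),r)
# loop top
L=(v>208);P=sel[L];print('loop',len(P),P.mean(0).round(1) if len(P) else 0,cv2.minAreaRect(P[:,:2].astype(np.float32)) if len(P) else 0, P.min(0),P.max(0))
# rod: z 60..66 between
rm=ok&(C[...,2]>58)&(C[...,2]<66); v2,u2=np.where(rm);k=(v2>95)&(v2<178)&(u2>305)&(u2<335);P=C[rm][k];print('rod',len(P),P.mean(0).round(1),cv2.fitLine(P[:,:2].astype(np.float32),cv2.DIST_HUBER,0,.01,.01).ravel())
E
python3 m.py w2
python3 - <<'E'
from h import *
s,p,d=load('w2')
print(p[60:262:6,325].tolist()[-12:])
print('bench',cloud('wrist',d,s)[330,300],cloud('wrist',d,s)[100,500])
for nm,pts,z in[('far outer top',[(235,72),(403,68)],70),('near top',[(244,196),(398,190)],70),('loop',[(325,255),(325,200)],74)]:
    print(nm,onplane('wrist',pts,z,s).round(1).tolist())
cv2.imwrite('pics/w2c.png',cv2.resize(p[30:270,220:420,::-1],None,fx=2.5,fy=2.5))
E
```

```text
3789 [426.5 -60.8  66. ] [534.3  60.5  74. ]
far 1840 [476.4  51.4  70.2] ((476.4859619140625, 51.67918014526367), (100.22867584228516, 6.012989044189453), 7.0096211433410645)
near 1380 [484.8 -18.6  70.2] ((484.8973083496094, -20.128019332885742), (99.49911499023438, 8.207630157470703), 7.024850368499756)
loop 485 [489.2 -42.8  72.3] ((489.3941650390625, -44.395423889160156), (7.93323278427124, 33.30373764038086), 7.6472344398498535) [484.09269179 -60.84678768  66.79998732] [494.49426382 -27.73703249  73.99445877]
rod 1462 [480.7  16.2  61.5] [ 1.2225030e-01 -9.9249929e-01  4.8068069e+02  1.6229895e+01]
[[74, 76, 73], [88, 86, 87], [103, 97, 102], [105, 102, 108], [101, 97, 103], [102, 98, 100], [106, 103, 104], [108, 105, 108], [108, 100, 104], [105, 103, 105], [82, 82, 83], [114, 90, 66]]
bench [ 479.2335244  -157.23500318    0.59256103] [6.15999953e+02 5.61095344e+01 5.52853949e-01]
far outer top [[427.7, 47.4, 70.0], [525.5, 59.4, 70.0]]
near top [[435.9, -25.3, 70.0], [533.9, -11.5, 70.0]]
loop [[491.7, -58.5, 74.0], [487.9, -21.9, 74.0]]
```

View pics/w2c.png

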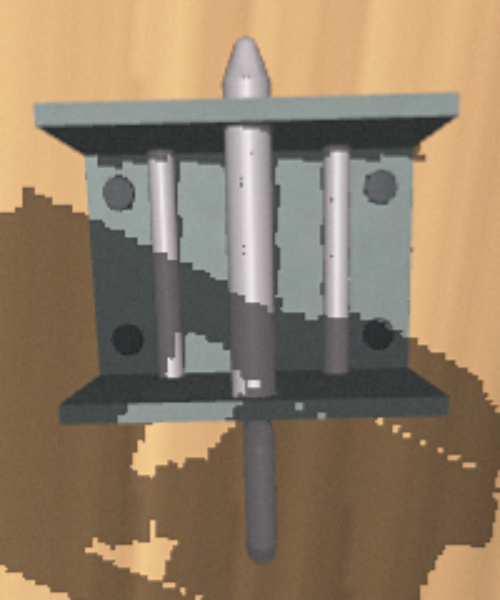

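```bash
python3 - <<'E'
from h import *
plan([488.3,-43.5,212],97)
E
```

```text
shift cm [ 0.66  0.03 12.83] len 12.8 rows>= 4 yaw now 95.85 tilt 0.07
az total rad -0.02
```

Call:
send_rows:
  rows:
    - {"tx":0.66,"ty":0.03,"tz":2,"ax":0,"ay":0,"az":-0.02,"grip":0}
    - {"tx":0,"ty":0,"tz":3,"ax":0,"ay":0,"az":0,"grip":-0.2}
    - {"tx":0,"ty":0,"tz":3,"ax":0,"ay":0,"az":0,"grip":-0.2}
    - {"tx":0,"ty":0,"tz":2.5,"ax":0,"ay":0,"az":0,"grip":-0.2}
    - {"tx":0,"ty":0,"tz":1.6,"ax":0,"ay":0,"az":0,"grip":-0.2}
    - {"tx":0,"ty":0,"tz":0.7,"ax":0,"ay":0,"az":0,"grip":-0.2}
    - {"tx":0,"ty":0,"tz":0,"ax":0,"ay":0,"az":0,"grip":-0.2}

```text
t: 2.33
tool_pos: [488.1, -42.2, 212.0]
ee_rot: [-0.001, 0.662, 0.75, -0.0]
ft_force: [0.2, -0.1, 0.4]
width: 34.2
```

```bash
python3 - <<'E'
from h import *
s,p,d=snap('wrist','w3');print(s['t'],s['tool_pos'],s['width'],s['ft_force'])
plan([488.3,-43.5,212],97,s)
E
```

```text
2.3333 [488.05582903 -42.17498972 211.95837324] 34.173314458550685 [ 0.19957845 -0.10776919  0.44641759]
shift cm [-0.13  0.01 -0.  ] len 0.1 rows>= 1 yaw now 97.14 tilt 0.14
az total rad 0.0024
```

View pics/w3.png

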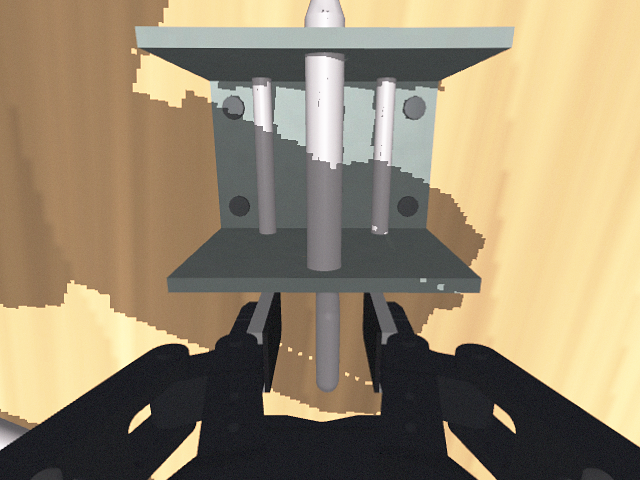

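Call:
send_rows:
  grip_force: 50
  rows:
    - {"tx":-0.1,"ty":0,"tz":0,"ax":0,"ay":0,"az":0,"grip":-1}
    - {"tx":0,"ty":0,"tz":0,"ax":0,"ay":0,"az":0,"grip":-1}
    - {"tx":0,"ty":0,"tz":0,"ax":0,"ay":0,"az":0,"grip":-1}
    - {"tx":0,"ty":0,"tz":0,"ax":0,"ay":0,"az":0,"grip":-1}
    - {"tx":0,"ty":0,"tz":0,"ax":0,"ay":0,"az":0,"grip":-1}
    - {"tx":0,"ty":0,"tz":0,"ax":0,"ay":0,"az":0,"grip":-1}

```text
t: 2.88
tool_pos: [488.8, -44.1, 213.8]
ee_rot: [0.001, 0.662, 0.749, 0.001]
ft_force: [-0.1, 0.9, 7.6]
width: 6.6
```

```bash
python3 - <<'E'
from h import *
s=env.observe();print(s['t'],s['tool_pos'],s['width'],s['ft_force'],s['ft_torque'])
plan([488.3,-43.5,212],97,s)
E
```

```text
2.8833 [488.843074   -44.14273119 213.75758925] 6.595262519995907 [-0.06293519  0.93426927  7.63055096] [0.30379989 0.09352432 0.00357259]
shift cm [ 0.07 -0.05  0.18] len 0.2 rows>= 1 yaw now 97.04 tilt 0.13
az total rad 0.0007
```

Call:
send_rows:
  rows:
    - {"tx":-0.5,"ty":0,"tz":0,"ax":0,"ay":0,"az":0,"grip":-1}
    - {"tx":-1,"ty":0,"tz":0,"ax":0,"ay":0,"az":0,"grip":-1}
    - {"tx":-1,"ty":0,"tz":0,"ax":0,"ay":0,"az":0,"grip":-1}

```text
t: 3.13
tool_pos: [491.8, -68.7, 213.5]
ee_rot: [0.0, 0.662, 0.749, 0.001]
ft_force: [1.0, 5.3, 3.9]
width: 7.0
```

```bash
python3 - <<'E'
from h import *
s,p,d=snap('wrist','w4');print(s['t'],s['tool_pos'],s['width'],s['ft_force'],s['ft_torque'])
E
```

```text
3.1333 [491.84788826 -68.68380762 213.54675111] 7.003423838215121 [1.04447924 5.30451458 3.86982677] [ 0.99447095 -0.1454361  -0.05667511]
```

View pics/w4.png

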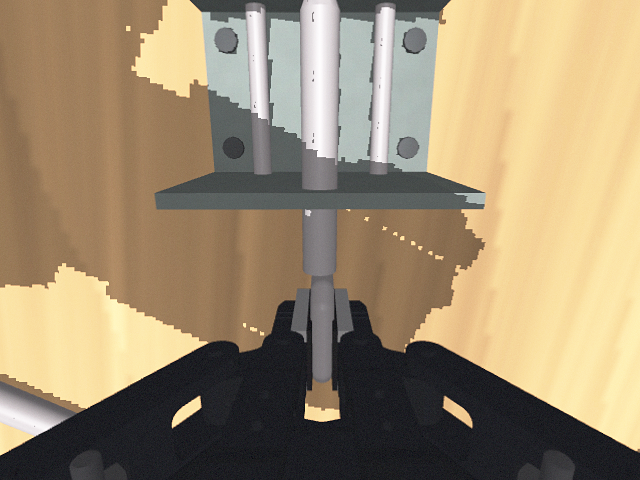

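Call:
send_rows:
  rows:
    - {"tx":-1.5,"ty":0,"tz":0,"ax":0,"ay":0,"az":0,"grip":-1}
    - {"tx":-1.5,"ty":0,"tz":0,"ax":0,"ay":0,"az":0,"grip":-1}
    - {"tx":-1.5,"ty":0,"tz":0,"ax":0,"ay":0,"az":0,"grip":-1}
    - {"tx":-1.5,"ty":0,"tz":0,"ax":0,"ay":0,"az":0,"grip":-1}
    - {"tx":-1.5,"ty":0,"tz":0,"ax":0,"ay":0,"az":0,"grip":-1}
    - {"tx":-1.5,"ty":0,"tz":0,"ax":0,"ay":0,"az":0,"grip":-1}
    - {"tx":-1.5,"ty":0,"tz":0,"ax":0,"ay":0,"az":0,"grip":-1}
    - {"tx":0,"ty":0,"tz":0,"ax":0,"ay":0,"az":0,"grip":-1}

```text
t: 3.85
tool_pos: [504.9, -176.1, 212.6]
ee_rot: [0.001, 0.663, 0.749, -0.0]
ft_force: [0.3, 0.5, -0.8]
width: 6.9
```

```bash
python3 - <<'E'
from h import *
s,p,d=snap('wrist','w5');print(s['t'],s['tool_pos'],s['width'],s['ft_force'],s['ft_torque'])
p,d=env.camera('scene');cv2.imwrite('pics/s5.png',cv2.resize(p[180:300,180:380,::-1],None,fx=4,fy=4))
E
```

```text
3.85 [ 504.93315678 -176.10258879  212.64082645] 6.884957613696005 [ 0.26708259  0.5426406  -0.80424969] [-0.0960087  0.0061085 -0.0328601]
```

View pics/w5.png

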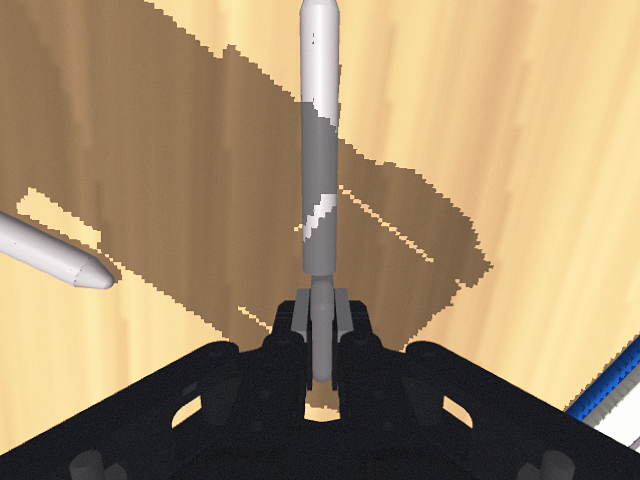

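View pics/s5.png

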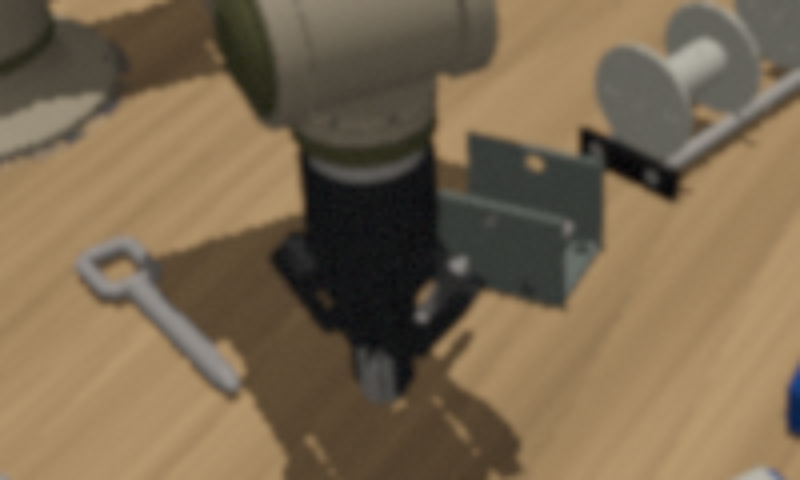

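```bash
python3 - <<'E'
from h import *
s,p,d=load('w5');C=cloud('wrist',d,s)
for v in range(5,275,30):
    q=C[v,310:332]; q=q[q[:,2]>30]; print(v,len(q),q[:,2].max().round(1),q[:,:2].mean(0).round(1))
print(onplane('wrist',[(319,0),(113,285)],60,s))
M=q2R(s['ee_rot']);print(M.round(4))
E
```

```text
5 22 62.1 [491.7 -72.2]
35 22 62.3 [492.6 -79.7]
65 22 62.4 [493.6 -87.5]
95 22 62.1 [494.6 -95.8]
125 22 61.7 [ 495.6 -104.3]
155 22 62.0 [ 496.7 -113.3]
185 22 62.1 [ 497.8 -122.7]
215 22 62.6 [ 499.  -132.5]
245 22 62.5 [ 500.3 -142.8]
[[ 491.13783741  -70.82696045   60.        ]
 [ 429.92514906 -166.33378873   60.        ]]
[[-1.206e-01  9.927e-01  9.000e-04]
 [ 9.927e-01  1.206e-01 -1.400e-03]
 [-1.500e-03  7.000e-04 -1.000e+00]]
```

Call:
send_rows:
  rows:
    - {"tx":0,"ty":0,"tz":1.5,"ax":0,"ay":0,"az":0,"grip":-1}
    - {"tx":0,"ty":0,"tz":1.4,"ax":0,"ay":0,"az":0,"grip":-1}
    - {"tx":0,"ty":0,"tz":0.7,"ax":0,"ay":0,"az":0,"grip":-1}
    - {"tx":0,"ty":0,"tz":0,"ax":0,"ay":0,"az":0,"grip":-1}
    - {"tx":0,"ty":0,"tz":0,"ax":0,"ay":0,"az":0,"grip":1}
    - {"tx":0,"ty":0,"tz":0,"ax":0,"ay":0,"az":0,"grip":1}
    - {"tx":0,"ty":0,"tz":0,"ax":0,"ay":0,"az":0,"grip":1}
    - {"tx":0,"ty":0,"tz":0,"ax":0,"ay":0,"az":0,"grip":1}
    - {"tx":0,"ty":0,"tz":0,"ax":0,"ay":0,"az":0,"grip":1}
    - {"tx":0,"ty":0,"tz":0,"ax":0,"ay":0,"az":0,"grip":1}

```text
t: 4.78
tool_pos: [504.5, -173.2, 177.0]
ee_rot: [0.0, 0.662, 0.749, 0.0]
ft_force: [-0.0, 0.5, -1.1]
width: 78.1
```

```bash
python3 - <<'E'
from h import *
s,p,d=snap('wrist','w6');print(s['t'],s['tool_pos'],s['width'],s['ft_force'],s['ft_torque'])
E
```

```text
4.7833 [ 504.54382803 -173.18338781  176.96276006] 78.14104367093536 [-0.04384388  0.48872639 -1.09413174] [-0.03114958 -0.00606732  0.03096577]
```

View pics/w6.png

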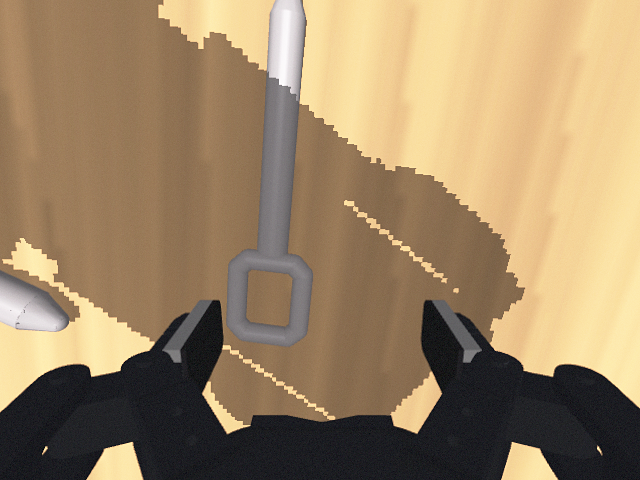

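Call:
send_rows:
  rows:
    - {"tx":0,"ty":0,"tz":-2,"ax":0,"ay":0,"az":0,"grip":1}
    - {"tx":0,"ty":0,"tz":-4,"ax":0,"ay":0,"az":0,"grip":1}
    - {"tx":0,"ty":0,"tz":-4,"ax":0,"ay":0,"az":0,"grip":1}
    - {"tx":0,"ty":0,"tz":-2,"ax":0,"ay":0,"az":0,"grip":1}
    - {"tx":0,"ty":0,"tz":0,"ax":0,"ay":0,"az":0,"grip":1}

```text
t: 5.25
tool_pos: [505.0, -173.3, 301.5]
ee_rot: [0.004, 0.662, 0.749, 0.001]
ft_force: [0.5, 0.1, 0.1]
width: 85.5
```

```bash
python3 - <<'E'
from h import *
s,p,d=snap('wrist','w7');print(s['t'],s['tool_pos'],s['width'],s['ft_force'],s['ft_torque'])
plan([545,338,300],168)
E
```

```text
5.25 [ 504.98601504 -173.32653841  301.45462305] 85.48961964166865 [0.5287459  0.13873523 0.14644112] [ 0.04340279 -0.01115793 -0.05353241]
shift cm [50.23 10.28 -0.23] len 51.3 rows>= 13 yaw now 97.05 tilt 0.28
az total rad -1.2383
```

View pics/w7.png

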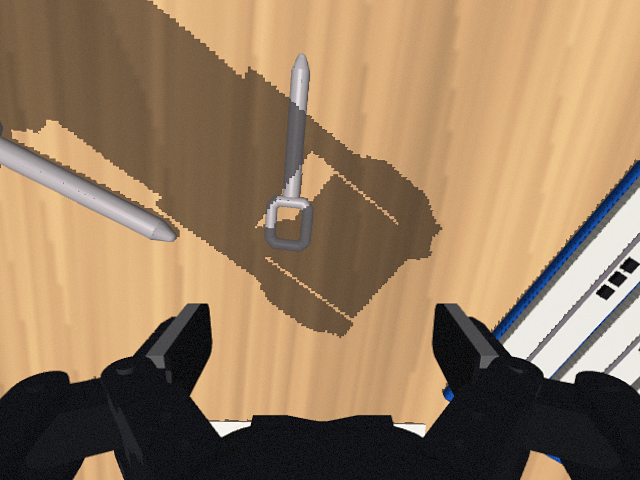

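```bash
python3 - <<'E'
from h import *
s,p,d=load('w7')
P=onplane('wrist',[(301.5,55),(290,198),(289,223),(287,249)],6,s);print(P.round(1));
print(np.linalg.norm(P[0]-P[3]),np.degrees(np.arctan2(*(P[0]-P[3])[1::-1])))
C=cloud('wrist',d,s)
for q in[(300,70),(297,120),(293,180),(272,223),(305,223),(288,245)]:print(q,C[q[1],q[0]].round(1))
E
```

```text
[[ 479.6  -59.3    6. ]
 [ 481.3 -152.     6. ]
 [ 482.4 -170.3    6. ]
 [ 482.9 -190.3    6. ]]
130.95230765868342 91.44675148109452
(300, 70) [480.  -69.   12.2]
(297, 120) [481.1 -99.   11.1]
(293, 180) [ 482.5 -138.4   11.4]
(272, 223) [ 470.6 -170.9    9.8]
(305, 223) [ 494.  -167.4   12.3]
(288, 245) [ 483.6 -185.1   12.4]
```

```bash
cat >> h.py <<'E'
def rows(pos,yaw,n,s=None):
    s=s or env.observe(); M=q2R(s['ee_rot']); y=np.arctan2(M[1,0],M[0,0])
    a=(np.radians(yaw)-y+np.pi)%(2*np.pi)-np.pi; d=(np.array(pos)-s['tool_pos'])/10/n
    print('az',round(-a/n,4),'per row',np.linalg.norm(d).round(2))
    for i in range(n):
        t=y+a/n*i; print(i,'tx %.2f ty %.2f tz %.2f'%(d[0]*np.cos(t)+d[1]*np.sin(t), d[0]*np.sin(t)-d[1]*np.cos(t), -d[2]))
E
python3 - <<'E'
from h import *
rows([545,338,380],168,14)
E
```

```text
az -0.0885 per row 3.71
0 tx 3.59 ty 0.73 tz -0.58
1 tx 3.51 ty 1.05 tz -0.58
2 tx 3.40 ty 1.35 tz -0.58
3 tx 3.27 ty 1.65 tz -0.58
4 tx 3.11 ty 1.93 tz -0.58
5 tx 2.93 ty 2.20 tz -0.58
6 tx 2.72 ty 2.45 tz -0.58
7 tx 2.50 ty 2.68 tz -0.58
8 tx 2.25 ty 2.89 tz -0.58
9 tx 1.99 ty 3.08 tz -0.58
10 tx 1.71 ty 3.24 tz -0.58
11 tx 1.41 ty 3.38 tz -0.58
12 tx 1.11 ty 3.49 tz -0.58
13 tx 0.80 ty 3.57 tz -0.58
```

Call:
send_rows:
  rows:
    - {"tx":3.6,"ty":0.7,"tz":-0.6,"ax":0,"ay":0,"az":-0.0885,"grip":1}
    - {"tx":3.5,"ty":1.05,"tz":-0.6,"ax":0,"ay":0,"az":-0.0885,"grip":1}
    - {"tx":3.4,"ty":1.35,"tz":-0.6,"ax":0,"ay":0,"az":-0.0885,"grip":1}
    - {"tx":3.25,"ty":1.65,"tz":-0.6,"ax":0,"ay":0,"az":-0.0885,"grip":1}
    - {"tx":3.1,"ty":1.95,"tz":-0.6,"ax":0,"ay":0,"az":-0.0885,"grip":1}
    - {"tx":2.9,"ty":2.2,"tz":-0.6,"ax":0,"ay":0,"az":-0.0885,"grip":1}
    - {"tx":2.7,"ty":2.45,"tz":-0.6,"ax":0,"ay":0,"az":-0.0885,"grip":1}
    - {"tx":2.5,"ty":2.7,"tz":-0.6,"ax":0,"ay":0,"az":-0.0885,"grip":1}
    - {"tx":2.25,"ty":2.9,"tz":-0.6,"ax":0,"ay":0,"az":-0.0885,"grip":1}
    - {"tx":2.0,"ty":3.1,"tz":-0.6,"ax":0,"ay":0,"az":-0.0885,"grip":1}
    - {"tx":1.7,"ty":3.25,"tz":-0.6,"ax":0,"ay":0,"az":-0.0885,"grip":1}
    - {"tx":1.4,"ty":3.4,"tz":-0.6,"ax":0,"ay":0,"az":-0.0885,"grip":1}
    - {"tx":1.1,"ty":3.5,"tz":-0.6,"ax":0,"ay":0,"az":-0.0885,"grip":1}
    - {"tx":0.8,"ty":3.55,"tz":-0.4,"ax":0,"ay":0,"az":-0.0885,"grip":1}
    - {"tx":0,"ty":0,"tz":0,"ax":0,"ay":0,"az":0,"grip":1}
    - {"tx":0,"ty":0,"tz":0,"ax":0,"ay":0,"az":0,"grip":1}

```text
t: 6.63
tool_pos: [545.3, 339.5, 376.6]
ee_rot: [-0.001, 0.103, 0.995, -0.001]
ft_force: [-0.5, -0.2, 0.0]
width: 85.4
```

```bash
python3 - <<'E'
from h import *
s,p,d=snap('wrist','w8');print(s['t'],s['tool_pos'],s['width'],s['ft_force'])
plan([545,338,380],168,s)
E
```

```text
6.6333 [545.30219974 339.47210205 376.56690568] 85.3893397930561 [-0.45811717 -0.21305847  0.04445434]
shift cm [ 0.   -0.15 -0.34] len 0.4 rows>= 1 yaw now 168.17 tilt 0.16
az total rad 0.0031
```

View pics/w8.png

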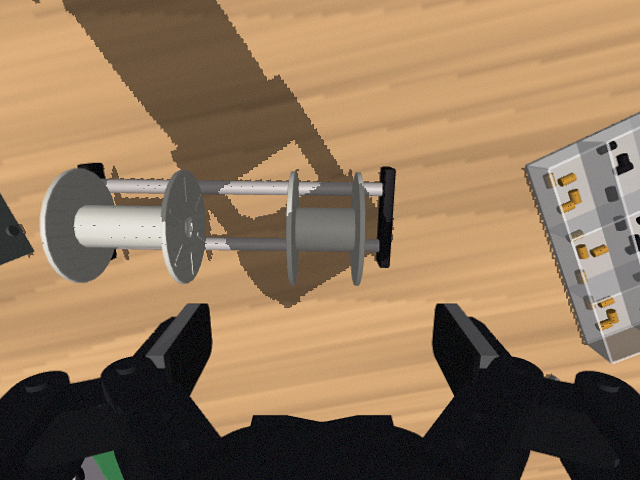

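```bash
python3 - <<'E'
from h import *
s,p,d=load('w8');C=cloud('wrist',d,s)
v,u=np.mgrid[:480,:640]
for nm,a,b in(('L',278,325),('R',325,375),('wideL',40,140),('wideR',155,210)):
    m=(u>a)&(u<b)&(v>150)&(v<295)&(C[...,2]>85)&(d>0)
    P=C[m];print(nm,len(P),P.mean(0).round(1),P[:,2].max().round(1)); print(cv2.minAreaRect(P[:,:2].astype(np.float32)))
m=(u>285)&(u<365)&(v>150)&(v<295)&(C[...,2]>85)&(d>0)
P=C[m]; r=cv2.minAreaRect(P[:,:2].astype(np.float32));print('both',r)
E
```

```text
L 641 [537.9 317.1  96.1] 103.1
((541.1651611328125, 315.944580078125), (4.097404479980469, 69.84919738769531), 77.49357604980469)
R 661 [548.2 365.   95.9] 104.2
((551.3187866210938, 364.893798828125), (4.81062650680542, 68.37166595458984), 76.9588851928711)
wideL 1641 [504.  156.9  93.6] 103.8
((505.15899658203125, 155.73333740234375), (5.922606945037842, 69.59358215332031), 77.84474182128906)
wideR 1137 [520.9 235.   94.2] 104.0
((522.3416137695312, 234.1085968017578), (5.4425249099731445, 68.89136505126953), 77.35763549804688)
both ((546.5375366210938, 340.275634765625), (53.95062255859375, 69.8490219116211), 77.54720306396484)
```

```bash
python3 - <<'E'
from h import *
plan([546.3,340.4,252],167.6)
E
```

```text
shift cm [-0.06  0.26 12.48] len 12.5 rows>= 4 yaw now 168.05 tilt 0.17
az total rad 0.0079
```

Call:
send_rows:
  grip_force: 25
  rows:
    - {"tx":-0.06,"ty":0.26,"tz":3,"ax":0,"ay":0,"az":0.008,"grip":1}
    - {"tx":0,"ty":0,"tz":3.5,"ax":0,"ay":0,"az":0,"grip":1}
    - {"tx":0,"ty":0,"tz":3.5,"ax":0,"ay":0,"az":0,"grip":1}
    - {"tx":0,"ty":0,"tz":2,"ax":0,"ay":0,"az":0,"grip":1}
    - {"tx":0,"ty":0,"tz":0.5,"ax":0,"ay":0,"az":0,"grip":1}
    - {"tx":0,"ty":0,"tz":0,"ax":0,"ay":0,"az":0,"grip":1}

```text
t: 7.18
tool_pos: [546.8, 339.1, 252.2]
ee_rot: [-0.002, 0.109, 0.994, -0.001]
ft_force: [0.5, -0.0, 0.4]
width: 85.6
```

```bash
python3 - <<'E'
from h import *
s,p,d=snap('wrist','w9');print(s['t'],s['tool_pos'],s['width'],s['ft_force'])
plan([546.3,340.4,252],167.6,s)
E
```

```text
7.1833 [546.82490407 339.07974485 252.16190665] 85.56073935690226 [ 0.53639627 -0.01265568  0.44198774]
shift cm [0.08 0.12 0.02] len 0.1 rows>= 1 yaw now 167.47 tilt 0.22
az total rad -0.0023
```

View pics/w9.png

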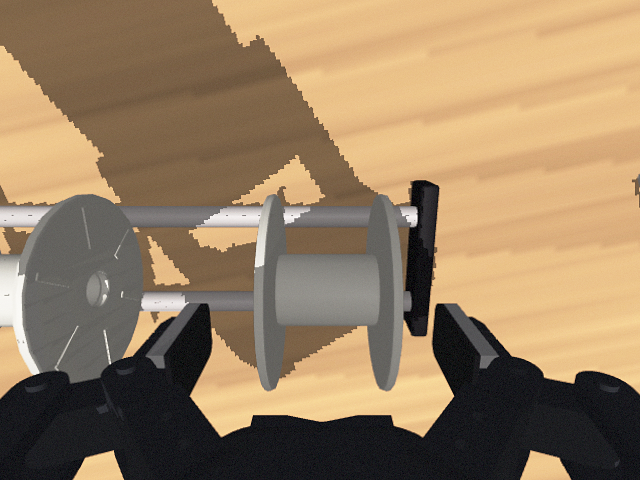

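Call:
send_rows:
  grip_force: 30
  rows:
    - {"tx":0,"ty":0.1,"tz":0,"ax":0,"ay":0,"az":0,"grip":-0.3}
    - {"tx":0,"ty":0,"tz":0,"ax":0,"ay":0,"az":0,"grip":-0.3}
    - {"tx":0,"ty":0,"tz":0,"ax":0,"ay":0,"az":0,"grip":-0.3}
    - {"tx":0,"ty":0,"tz":0,"ax":0,"ay":0,"az":0,"grip":-0.3}
    - {"tx":0,"ty":0,"tz":0,"ax":0,"ay":0,"az":0,"grip":-0.3}

```text
t: 7.65
tool_pos: [547.0, 341.3, 255.3]
ee_rot: [0.001, 0.108, 0.994, 0.001]
ft_force: [0.4, -1.5, 6.6]
width: 53.0
```

```bash
python3 - <<'E'
from h import *
s=env.observe();print(s['t'],s['tool_pos'],s['width'],s['ft_force'])
plan([546.3,340.4,252],167.6,s)
E
```

```text
7.65 [547.02914637 341.28137989 255.31662989] 52.950919530718394 [ 0.3906482  -1.49600491  6.60008779]
shift cm [ 0.05 -0.1   0.33] len 0.4 rows>= 1 yaw now 167.58 tilt 0.16
az total rad -0.0004
```

Call:
send_rows:
  rows:
    - {"tx":0,"ty":0,"tz":-1,"ax":0,"ay":0,"az":0,"grip":-0.3}
    - {"tx":0,"ty":0,"tz":-2,"ax":0,"ay":0,"az":0,"grip":-0.3}
    - {"tx":0,"ty":0,"tz":-3,"ax":0,"ay":0,"az":0,"grip":-0.3}
    - {"tx":0,"ty":0,"tz":-3,"ax":0,"ay":0,"az":0,"grip":-0.3}
    - {"tx":0,"ty":0,"tz":-2,"ax":0,"ay":0,"az":0,"grip":-0.3}
    - {"tx":0,"ty":0,"tz":-1,"ax":0,"ay":0,"az":0,"grip":-0.3}
    - {"tx":0,"ty":0,"tz":0,"ax":0,"ay":0,"az":0,"grip":-0.3}

```text
t: 8.23
tool_pos: [546.7, 341.3, 376.4]
ee_rot: [0.002, 0.108, 0.994, 0.001]
ft_force: [-0.3, -0.1, -1.1]
width: 53.9
```

```bash
python3 - <<'E'
from h import *
s,p,d=snap('wrist','w10');print(s['t'],s['tool_pos'],s['width'],s['ft_force'])
rows([480.7,16,376],187,12)
E
```

```text
8.2333 [546.67995055 341.25047858 376.36903415] 53.86856960315726 [-0.34256559 -0.11346787 -1.05557878]
az -0.0282 per row 2.77
0 tx -0.05 ty -2.77 tz -0.02
1 tx 0.03 ty -2.77 tz -0.02
2 tx 0.11 ty -2.76 tz -0.02
3 tx 0.19 ty -2.76 tz -0.02
4 tx 0.27 ty -2.75 tz -0.02
5 tx 0.34 ty -2.74 tz -0.02
6 tx 0.42 ty -2.73 tz -0.02
7 tx 0.50 ty -2.72 tz -0.02
8 tx 0.57 ty -2.71 tz -0.02
9 tx 0.65 ty -2.69 tz -0.02
10 tx 0.73 ty -2.67 tz -0.02
11 tx 0.80 ty -2.65 tz -0.02
```

View pics/w10.png

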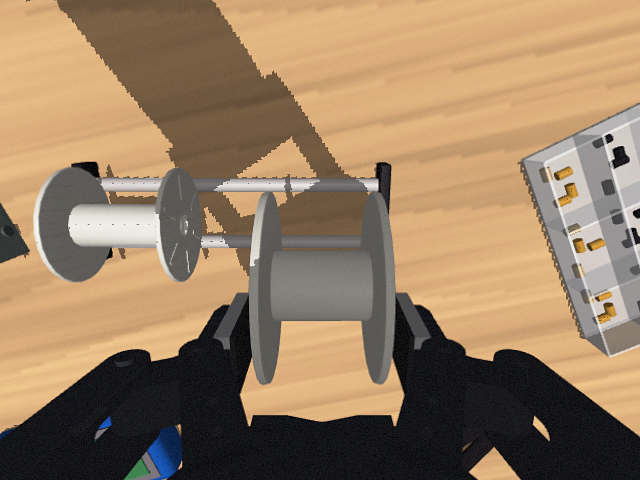

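```bash
python3 - <<'E'
from h import *
s,p,d=load('w10');C=cloud('wrist',d,s)
M=q2R(s['ee_rot']);T=(C-s['tool_pos'])@M
v,u=np.mgrid[:480,:640]
for a,b in((245,285),(358,398)):
    m=(u>a)&(u<b)&(v>170)&(v<392)&(C[...,2]>115)&(d>0)
    P=T[m];print(len(P),P.min(0).round(1),P.max(0).round(1))
    # circle fit of rim: for top points per x bin min z
    xs=np.arange(-44,60,4);pts=[]
    for x in xs:
        q=P[(P[:,0]>x)&(P[:,0]<x+4)]
        if len(q)>3:
            z=np.percentile(q[:,2],3);pts.append((x+2,z))
    pts=np.array(pts)
    A=np.c_[2*pts,np.ones(len(pts))];c=np.linalg.lstsq(A,(pts**2).sum(1),rcond=None)[0];print('circ',c[:2].round(1),np.sqrt(c[2]+c[0]**2+c[1]**2).round(1),len(pts))
E
```

```text
5839 [-42.6 -30.4 144. ] [ 45.7 -16.9 240. ]
circ [  1.1 192. ] 42.3 23
5961 [-42.4  15.7 143.8] [ 45.6  28.7 240.2]
circ [  1.  192.2] 42.3 23
```

Call:
send_rows:
  rows:
    - {"tx":-0.05,"ty":-2.77,"tz":0,"ax":0,"ay":0,"az":-0.0282,"grip":-0.3}
    - {"tx":0.03,"ty":-2.77,"tz":0,"ax":0,"ay":0,"az":-0.0282,"grip":-0.3}
    - {"tx":0.11,"ty":-2.76,"tz":0,"ax":0,"ay":0,"az":-0.0282,"grip":-0.3}
    - {"tx":0.19,"ty":-2.76,"tz":0,"ax":0,"ay":0,"az":-0.0282,"grip":-0.3}
    - {"tx":0.27,"ty":-2.75,"tz":0,"ax":0,"ay":0,"az":-0.0282,"grip":-0.3}
    - {"tx":0.34,"ty":-2.74,"tz":0,"ax":0,"ay":0,"az":-0.0282,"grip":-0.3}
    - {"tx":0.42,"ty":-2.73,"tz":0,"ax":0,"ay":0,"az":-0.0282,"grip":-0.3}
    - {"tx":0.5,"ty":-2.72,"tz":0,"ax":0,"ay":0,"az":-0.0282,"grip":-0.3}
    - {"tx":0.57,"ty":-2.71,"tz":0,"ax":0,"ay":0,"az":-0.0282,"grip":-0.3}
    - {"tx":0.65,"ty":-2.69,"tz":0,"ax":0,"ay":0,"az":-0.0282,"grip":-0.3}
    - {"tx":0.73,"ty":-2.67,"tz":0,"ax":0,"ay":0,"az":-0.0282,"grip":-0.3}
    - {"tx":0.8,"ty":-2.65,"tz":0,"ax":0,"ay":0,"az":-0.0282,"grip":-0.3}
    - {"tx":0,"ty":0,"tz":0,"ax":0,"ay":0,"az":0,"grip":-0.3}
    - {"tx":0,"ty":0,"tz":0,"ax":0,"ay":0,"az":0,"grip":-0.3}

```text
t: 9.45
tool_pos: [480.6, 15.0, 372.3]
ee_rot: [-0.001, -0.059, 0.998, 0.0]
ft_force: [-0.4, -0.2, -1.2]
width: 53.6
```

```bash
python3 - <<'E'
from h import *
s,p,d=snap('wrist','w11');print(s['t'],s['tool_pos'],s['width'],s['ft_force'])
plan([482,16.8,256],187)
E
```

```text
9.45 [480.61077324  14.96020528 372.3184307 ] 53.608097256145626 [-0.35791192 -0.17070964 -1.17166382]
shift cm [-0.16  0.07 11.65] len 11.7 rows>= 3 yaw now -173.12 tilt 0.15
az total rad -0.002
```

View pics/w11.png

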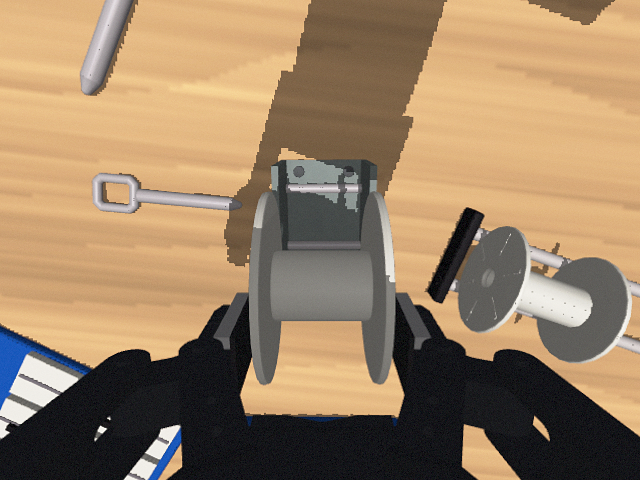

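```bash
python3 - <<'E'
from h import *
s,p,d=load('w11');C=cloud('wrist',d,s)
th=np.radians(7.0);O=np.array([480.7,16,0]);S=np.array([[np.cos(th),np.sin(th),0],[-np.sin(th),np.cos(th),0],[0,0,1]])
Q=(C-O)@S.T
v,u=np.mgrid[:480,:640]
m=(u>245)&(u<398)&(v>190)&(v<290)&(C[...,2]>120)&(d>0);P=Q[m];print('reel stand-frame',P.min(0).round(1),P.max(0).round(1),np.percentile(P[:,1],[1,99]).round(1))
m=(u>262)&(u<385)&(v>150)&(v<200)&(C[...,2]>64)&(C[...,2]<75)&(d>0);P=Q[m];print('cheeks',P.min(0).round(1),P.max(0).round(1))
pl=P[P[:,1]<0];pr=P[P[:,1]>0];print(np.percentile(pl[:,1],[2,50,98]),np.percentile(pr[:,1],[2,50,98]))
E
```

```text
reel stand-frame [-46.6 -28.4 132. ] [ -5.5  25.7 218.1] [-27.6  25. ]
cheeks [-50.1 -37.8  64. ] [-25.6  38.2  72.2]
[-37.59051592 -34.66905628 -32.69975312] [33.06409416 35.18346389 38.01187946]
```

Call:
send_rows:
  rows:
    - {"tx":-0.16,"ty":0.12,"tz":2,"ax":0,"ay":0,"az":-0.002,"grip":-0.3}
    - {"tx":0,"ty":0,"tz":3,"ax":0,"ay":0,"az":0,"grip":-0.3}
    - {"tx":0,"ty":0,"tz":3,"ax":0,"ay":0,"az":0,"grip":-0.3}
    - {"tx":0,"ty":0,"tz":2.3,"ax":0,"ay":0,"az":0,"grip":-0.3}
    - {"tx":0,"ty":0,"tz":0.8,"ax":0,"ay":0,"az":0,"grip":-0.3}
    - {"tx":0,"ty":0,"tz":0.3,"ax":0,"ay":0,"az":0,"grip":-0.3}
    - {"tx":0,"ty":0,"tz":0,"ax":0,"ay":0,"az":0,"grip":-0.3}

```text
t: 10.08
tool_pos: [482.6, 17.8, 259.7]
ee_rot: [-0.0, -0.062, 0.998, 0.0]
ft_force: [0.5, 0.5, -1.3]
width: 53.2
```

```bash
python3 - <<'E'
from h import *
s,p,d=snap('wrist','w12');print(s['t'],s['tool_pos'],s['width'],s['ft_force'])
E
```

```text
10.0833 [482.55132772  17.81704149 259.66959726] 53.17569973067744 [ 0.53569506  0.52678052 -1.26599289]
```

View pics/w12.png

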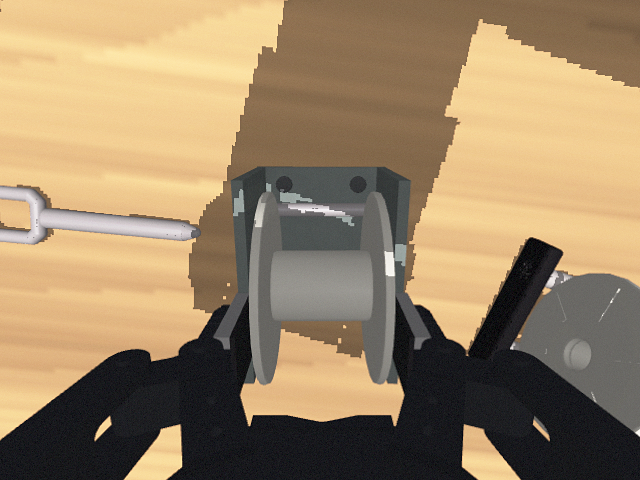

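Call:
send_rows:
  rows:
    - {"tx":0,"ty":0,"tz":0.4,"ax":0,"ay":0,"az":0,"grip":-0.3}
    - {"tx":0,"ty":0,"tz":0.3,"ax":0,"ay":0,"az":0,"grip":-0.3}
    - {"tx":0,"ty":0,"tz":0,"ax":0,"ay":0,"az":0,"grip":-0.3}

```text
t: 10.38
tool_pos: [482.3, 17.4, 252.8]
ee_rot: [0.0, -0.062, 0.998, -0.0]
ft_force: [-1.0, 0.5, -0.3]
width: 53.3
```

Call:
send_rows:
  rows:
    - {"tx":0,"ty":0,"tz":0.2,"ax":0,"ay":0,"az":0,"grip":-0.3}
    - {"tx":0,"ty":0,"tz":0,"ax":0,"ay":0,"az":0,"grip":-0.3}

```text
t: 10.55
tool_pos: [482.4, 17.3, 251.5]
ee_rot: [0.001, -0.062, 0.998, -0.0]
ft_force: [-2.4, 0.3, 7.2]
width: 53.2
```

Call:
send_rows:
  rows:
    - {"tx":0,"ty":0,"tz":0,"ax":0,"ay":0,"az":0,"grip":0.5}
    - {"tx":0,"ty":0,"tz":0,"ax":0,"ay":0,"az":0,"grip":1}
    - {"tx":0,"ty":0,"tz":0,"ax":0,"ay":0,"az":0,"grip":1}
    - {"tx":0,"ty":0,"tz":0,"ax":0,"ay":0,"az":0,"grip":1}
    - {"tx":0,"ty":0,"tz":-2,"ax":0,"ay":0,"az":0,"grip":1}
    - {"tx":0,"ty":0,"tz":-4,"ax":0,"ay":0,"az":0,"grip":1}
    - {"tx":0,"ty":0,"tz":-4,"ax":0,"ay":0,"az":0,"grip":1}
    - {"tx":0,"ty":0,"tz":-2,"ax":0,"ay":0,"az":0,"grip":1}
    - {"tx":0,"ty":0,"tz":0,"ax":0,"ay":0,"az":0,"grip":1}

```text
t: 11.3
tool_pos: [482.5, 17.3, 375.1]
ee_rot: [0.004, -0.062, 0.998, -0.001]
ft_force: [1.3, -0.2, 0.2]
width: 85.2
```

```bash
python3 - <<'E'
from h import *
s,p,d=snap('wrist','w13');print(s['t'],s['tool_pos'],s['width'],s['ft_force'])
C=cloud('wrist',d,s)
th=np.radians(7.0);O=np.array([480.7,16,0]);S=np.array([[np.cos(th),np.sin(th),0],[-np.sin(th),np.cos(th),0],[0,0,1]])
Q=(C-O)@S.T
m=(abs(Q[...,0])<60)&(abs(Q[...,1])<60)&(Q[...,2]>76)&(Q[...,2]<106)&(d>0)
print(cv2.minAreaRect(Q[m][:,:2].astype(np.float32)),Q[m][:,2].max(),np.percentile(Q[m],[1,50,99],axis=0).round(1))
for sg in(-1,1):
    k=Q[m];k=k[k[:,1]*sg>18];print(k.mean(0).round(1),cv2.minAreaRect(k[:,:2].astype(np.float32)))
P=onplane('wrist',[(120,190)],6,s);print(P)
rows([482,-171,300],91.5,10)
E
```

```text
11.3 [482.54960339  17.3433886  375.11173438] 85.16677290473379 [ 1.32888908 -0.2349215   0.19114146]
((-0.362457275390625, -0.4624347686767578), (76.87045288085938, 55.18996047973633), 0.10738085955381393) 99.20597705493688 [[-36.9 -27.1  76.5]
 [ -5.4  22.4  91.7]
 [ 35.8  26.5  98.5]]
[ -4.2 -24.7  90. ] ((-0.30608367919921875, -25.53669548034668), (76.87052154541016, 4.779994487762451), 0.47926101088523865)
[-4.4 24.1 90. ] ((-0.4817657470703125, 24.687911987304688), (4.698444366455078, 76.72489166259766), 89.85221099853516)
[[ 487.15242565 -167.50796782    6.        ]]
az 0.1668 per row 2.02
0 tx 0.24 ty -1.87 tz 0.72
1 tx -0.08 ty -1.88 tz 0.72
2 tx -0.39 ty -1.84 tz 0.72
3 tx -0.69 ty -1.75 tz 0.72
4 tx -0.97 ty -1.61 tz 0.72
5 tx -1.23 ty -1.43 tz 0.72
6 tx -1.45 ty -1.21 tz 0.72
7 tx -1.63 ty -0.95 tz 0.72
8 tx -1.76 ty -0.67 tz 0.72
9 tx -1.85 ty -0.36 tz 0.72
```

View pics/w13.png

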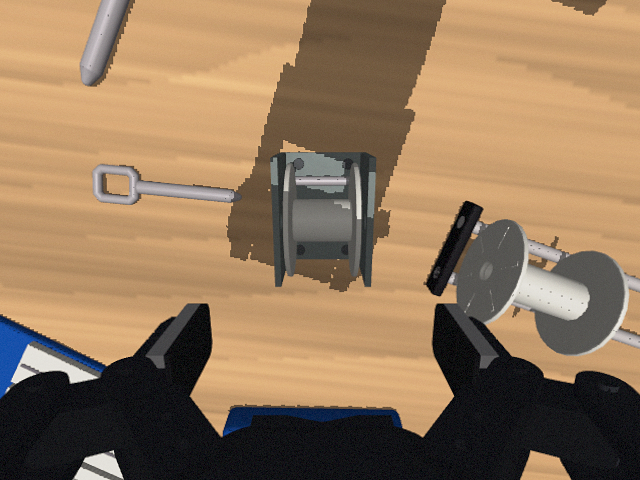

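```bash
python3 - <<'E'
from h import *
rows([482,-171,300],91.5,14)
E
```

```text
az 0.1192 per row 1.44
0 tx 0.17 ty -1.33 tz 0.52
1 tx 0.01 ty -1.35 tz 0.52
2 tx -0.15 ty -1.34 tz 0.52
3 tx -0.31 ty -1.31 tz 0.52
4 tx -0.46 ty -1.26 tz 0.52
5 tx -0.61 ty -1.20 tz 0.52
6 tx -0.75 ty -1.12 tz 0.52
7 tx -0.88 ty -1.02 tz 0.52
8 tx -0.99 ty -0.91 tz 0.52
9 tx -1.09 ty -0.79 tz 0.52
10 tx -1.18 ty -0.65 tz 0.52
11 tx -1.25 ty -0.51 tz 0.52
12 tx -1.30 ty -0.35 tz 0.52
13 tx -1.33 ty -0.20 tz 0.52
```

Call:
send_rows:
  rows:
    - {"tx":0.17,"ty":-1.33,"tz":0.2,"ax":0,"ay":0,"az":0.1192,"grip":1}
    - {"tx":0.01,"ty":-1.35,"tz":0.2,"ax":0,"ay":0,"az":0.1192,"grip":1}
    - {"tx":-0.15,"ty":-1.34,"tz":0.5,"ax":0,"ay":0,"az":0.1192,"grip":1}
    - {"tx":-0.31,"ty":-1.31,"tz":0.5,"ax":0,"ay":0,"az":0.1192,"grip":1}
    - {"tx":-0.46,"ty":-1.26,"tz":0.5,"ax":0,"ay":0,"az":0.1192,"grip":1}
    - {"tx":-0.61,"ty":-1.2,"tz":0.5,"ax":0,"ay":0,"az":0.1192,"grip":1}
    - {"tx":-0.75,"ty":-1.12,"tz":0.6,"ax":0,"ay":0,"az":0.1192,"grip":1}
    - {"tx":-0.88,"ty":-1.02,"tz":0.6,"ax":0,"ay":0,"az":0.1192,"grip":1}
    - {"tx":-0.99,"ty":-0.91,"tz":0.7,"ax":0,"ay":0,"az":0.1192,"grip":1}
    - {"tx":-1.09,"ty":-0.79,"tz":0.7,"ax":0,"ay":0,"az":0.1192,"grip":1}
    - {"tx":-1.18,"ty":-0.65,"tz":0.7,"ax":0,"ay":0,"az":0.1192,"grip":1}
    - {"tx":-1.25,"ty":-0.51,"tz":0.7,"ax":0,"ay":0,"az":0.1192,"grip":0.3}
    - {"tx":-1.3,"ty":-0.35,"tz":0.7,"ax":0,"ay":0,"az":0.1192,"grip":0.3}
    - {"tx":-1.33,"ty":-0.2,"tz":0.5,"ax":0,"ay":0,"az":0.1192,"grip":0.3}
    - {"tx":0,"ty":0,"tz":0,"ax":0,"ay":0,"az":0,"grip":0.3}
    - {"tx":0,"ty":0,"tz":0,"ax":0,"ay":0,"az":0,"grip":0.3}

```text
t: 12.68
tool_pos: [481.6, -171.3, 293.4]
ee_rot: [-0.001, 0.697, 0.717, -0.0]
ft_force: [0.1, 0.2, 0.3]
width: 55.5
```

```bash
python3 - <<'E'
from h import *
s,p,d=snap('wrist','w14');print(s['t'],s['tool_pos'],s['width'],s['ft_force'])
plan([482,-171,300],91.5,s)
E
```

```text
12.6833 [ 481.59668817 -171.27075994  293.4431655 ] 55.483934603280964 [0.12494654 0.24132297 0.2822472 ]
shift cm [ 0.03  0.04 -0.66] len 0.7 rows>= 1 yaw now 91.58 tilt 0.16
az total rad 0.0013
```

View pics/w14.png

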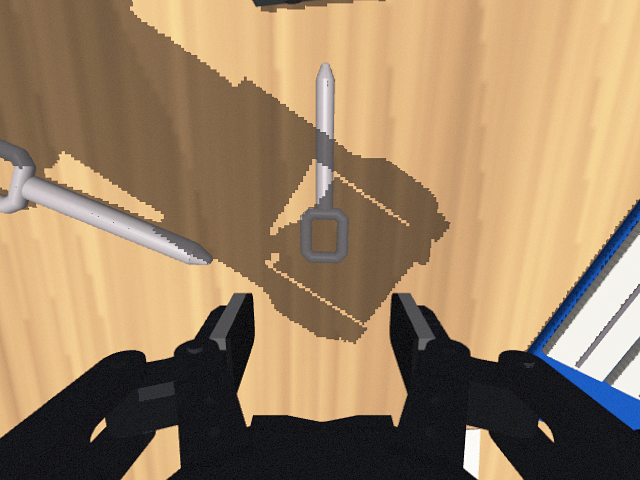

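```bash
python3 - <<'E'
from h import *
s,p,d=load('w14')
P=onplane('wrist',[(325,64.5),(324,209),(324.5,236),(324,262),(302,236),(347,236)],6,s);print(P.round(1))
C=cloud('wrist',d,s); m=np.zeros((480,640),bool);m[60:268,295:352]=1
g=m&(d>0)&(C[...,2]>6)&(C[...,2]<20);Q=C[g];print(Q.min(0),Q.max(0))
rod=Q[Q[:,1]>-140];l=cv2.fitLine(rod[:,:2].astype(np.float32),cv2.DIST_HUBER,0,.01,.01).ravel();print(l,np.degrees(np.arctan2(l[1],l[0])))
lp=Q[(Q[:,1]<-155)&(Q[:,1]>-185)];print('loop',lp.min(0),lp.max(0))
E
```

```text
[[ 479.6  -59.6    6. ]
 [ 481.7 -151.5    6. ]
 [ 482.6 -171.     6. ]
 [ 482.9 -190.6    6. ]
 [ 466.6 -171.5    6. ]
 [ 498.7 -170.6    6. ]]
[ 465.1197731  -190.03220615    6.04595225] [498.97480405 -58.38626794  14.75794159]
[ 2.0323263e-02 -9.9979347e-01  4.8043451e+02 -9.8513260e+01] -88.83548
loop [ 465.1197731  -184.99686406    6.04595225] [ 498.97480405 -155.02401179   14.75794159]
```

```bash
python3 - <<'E'
from h import *
plan([482.3,-171.2,174],91.3)
E
```

```text
shift cm [-0.06  0.08 11.99] len 12.0 rows>= 3 yaw now 91.64 tilt 0.12
az total rad 0.0059
```

Call:
send_rows:
  grip_force: 80
  rows:
    - {"tx":-0.06,"ty":0.08,"tz":3,"ax":0,"ay":0,"az":0.006,"grip":0.3}
    - {"tx":0,"ty":0,"tz":3,"ax":0,"ay":0,"az":0,"grip":0.3}
    - {"tx":0,"ty":0,"tz":3,"ax":0,"ay":0,"az":0,"grip":0.3}
    - {"tx":0,"ty":0,"tz":1.8,"ax":0,"ay":0,"az":0,"grip":0.3}
    - {"tx":0,"ty":0,"tz":0.6,"ax":0,"ay":0,"az":0,"grip":0.2}
    - {"tx":0,"ty":0,"tz":0,"ax":0,"ay":0,"az":0,"grip":0.2}
    - {"tx":0,"ty":0,"tz":0,"ax":0,"ay":0,"az":0,"grip":0.2}

```text
t: 13.32
tool_pos: [483.0, -171.4, 181.5]
ee_rot: [0.0, 0.7, 0.715, 0.0]
ft_force: [-0.3, -0.2, -0.6]
width: 51.6
```

```bash
python3 - <<'E'
from h import *
s,p,d=snap('wrist','w15');print(s['t'],s['tool_pos'],s['width'],s['ft_force'])
plan([482.3,-171.2,174],91.3)
E
```

```text
13.3167 [ 482.96625442 -171.41338025  181.52602298] 51.64149424545793 [-0.30137892 -0.23567842 -0.55124595]
shift cm [ 0.04 -0.07  0.79] len 0.8 rows>= 1 yaw now 91.2 tilt 0.11
az total rad -0.0017
```

View pics/w15.png

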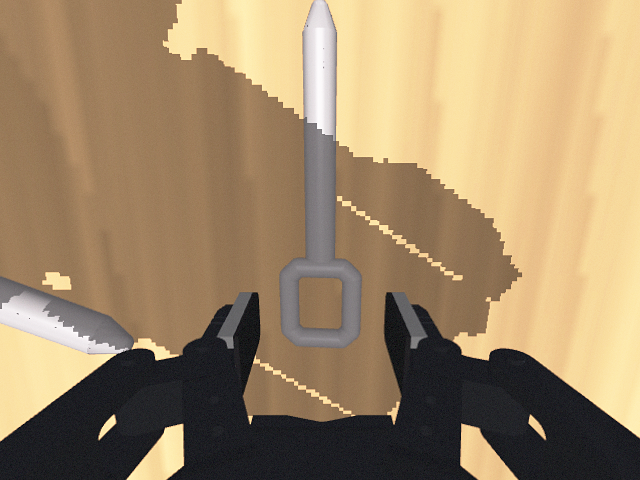

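Call:
send_rows:
  grip_force: 80
  rows:
    - {"tx":0,"ty":-0.05,"tz":0.5,"ax":0,"ay":0,"az":0,"grip":0.2}
    - {"tx":0,"ty":0,"tz":0.25,"ax":0,"ay":0,"az":0,"grip":0.1}
    - {"tx":0,"ty":0,"tz":0,"ax":0,"ay":0,"az":0,"grip":-0.1}
    - {"tx":0,"ty":0,"tz":0,"ax":0,"ay":0,"az":0,"grip":-0.7}
    - {"tx":0,"ty":0,"tz":0,"ax":0,"ay":0,"az":0,"grip":-0.7}
    - {"tx":0,"ty":0,"tz":0,"ax":0,"ay":0,"az":0,"grip":-0.7}
    - {"tx":0,"ty":0,"tz":0,"ax":0,"ay":0,"az":0,"grip":-0.7}

```text
t: 13.95
tool_pos: [482.2, -171.8, 173.5]
ee_rot: [0.0, 0.7, 0.714, 0.0]
ft_force: [-0.2, 0.6, 4.1]
width: 30.8
```

```bash
python3 - <<'E'
from h import *
s=env.observe();print(s['t'],s['tool_pos'],s['width'],s['ft_force'])
plan([482.3,-171.2,174],91.3)
E
```

```text
13.95 [ 482.16409912 -171.75270853  173.48440698] 30.82811333582324 [-0.19643376  0.61072242  4.05093503]
shift cm [ 0.05  0.01 -0.05] len 0.1 rows>= 1 yaw now 91.13 tilt 0.02
az total rad -0.003
```

Call:
send_rows:
  rows:
    - {"tx":0,"ty":0,"tz":-0.5,"ax":0,"ay":0,"az":0,"grip":-0.7}
    - {"tx":0,"ty":0,"tz":-1.5,"ax":0,"ay":0,"az":0,"grip":-0.7}
    - {"tx":0,"ty":0,"tz":-2,"ax":0,"ay":0,"az":0,"grip":-0.7}
    - {"tx":0,"ty":0,"tz":-1,"ax":0,"ay":0,"az":0,"grip":-0.7}
    - {"tx":0,"ty":0,"tz":-0.2,"ax":0,"ay":0,"az":0,"grip":-0.7}
    - {"tx":0,"ty":0,"tz":0,"ax":0,"ay":0,"az":0,"grip":-0.7}

```text
t: 14.45
tool_pos: [482.2, -171.7, 225.6]
ee_rot: [0.001, 0.7, 0.714, 0.0]
ft_force: [0.1, -0.0, -1.0]
width: 30.7
```

```bash
cat > rod.py <<'E'
from h import *
import sys
def rod(tag,zlo=12):
    s,p,d=load(tag);C=cloud('wrist',d,s);M=q2R(s['ee_rot']);T=(C-s['tool_pos'])@M
    # per image row, rod points near tool y 0
    m=(abs(T[...,1])<14)&(T[...,0]>18)&(T[...,0]<115)&(C[...,2]>zlo)&(d>0)
    m[:, :250]=0;m[:,390:]=0
    r=[]
    for v in range(0,300,4):
        k=T[v][m[v]]
        if len(k)<8: continue
        w=np.where(m[v])[0]
        r.append((k[:,0].mean(),(k[:,1].min()+k[:,1].max())/2,np.percentile(k[:,2],5),k[:,1].max()-k[:,1].min(),v,(w.min()+w.max())/2))
    return s,np.array(r)
if __name__=='__main__':
    s,r=rod(sys.argv[1],float(sys.argv[2]));print(s['t'],s['tool_pos'],s['width'],s['ft_force'])
    for q in r[::3]:print(q.round(1))
    g=r[(r[:,3]>9)&(r[:,3]<14)&(r[:,0]>25)]
    py=np.polyfit(g[:,0],g[:,1],1);pz=np.polyfit(g[:,0],g[:,2],1);print('y fit',py,'z fit',pz,len(g))
E
python3 -c "
from h import *
snap('wrist','w16')"; python3 rod.py w16 40
```

```text
14.45 [ 482.16501046 -171.73043167  225.64575268] 30.74486191290891 [ 0.0784284  -0.03374741 -0.95910763]
[110.   -0.4 163.5   6.    0.  321.5]
[ 1.064e+02 -3.000e-01  1.621e+02  8.600e+00  1.200e+01  3.215e+02]
[ 1.029e+02 -3.000e-01  1.609e+02  1.120e+01  2.400e+01  3.215e+02]
[ 9.950e+01 -3.000e-01  1.608e+02  1.130e+01  3.600e+01  3.215e+02]
[ 9.620e+01 -3.000e-01  1.608e+02  1.140e+01  4.800e+01  3.215e+02]
[ 9.270e+01 -3.000e-01  1.613e+02  1.160e+01  6.000e+01  3.215e+02]
[ 89.1  -0.4 161.3  11.6  72.  321.5]
[ 85.5  -0.5 161.1  11.5  84.  321. ]
[ 81.9  -0.6 160.8  11.6  96.  321. ]
[ 7.810e+01 -3.000e-01  1.608e+02  1.120e+01  1.080e+02  3.215e+02]
[ 74.4  -0.4 160.9  11.3 120.  321.5]
[ 7.050e+01 -3.000e-01  1.607e+02  1.150e+01  1.320e+02  3.215e+02]
[ 6.660e+01 -3.000e-01  1.612e+02  1.150e+01  1.440e+02  3.215e+02]
[ 6.260e+01 -3.000e-01  1.612e+02  1.170e+01  1.560e+02  3.215e+02]
[ 5.850e+01 -3.000e-01  1.613e+02  1.190e+01  1.680e+02  3.215e+02]
[ 54.3  -0.6 160.8  11.5 180.  321. ]
[ 5.010e+01 -3.000e-01  1.611e+02  1.130e+01  1.920e+02  3.215e+02]
[ 45.8  -0.4 161.1  11.4 204.  321.5]
[ 41.4  -0.4 161.4  11.4 216.  321.5]
[ 36.9  -0.4 160.9  11.6 228.  321.5]
[ 3.230e+01 -3.000e-01  1.613e+02  1.180e+01  2.400e+02  3.215e+02]
[ 2.770e+01 -3.000e-01  1.609e+02  1.190e+01  2.520e+02  3.215e+02]
[ 22.5  -1.2 161.   19.7 264.  319.5]
[1.840e+01 2.000e-01 1.614e+02 2.430e+01 2.760e+02 3.230e+02]
y fit [-8.72160145e-05 -3.78586395e-01] z fit [-1.05310439e-03  1.61156665e+02] 61
```

View pics/w16.png

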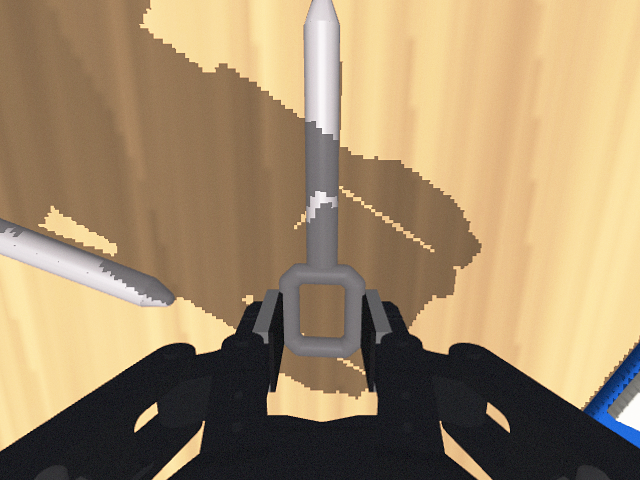

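```bash
python3 - <<'E'
from rod import *
for t,z in(('w4',45),('w5',40)):
    s,r=rod(t,z);g=r[(r[:,3]>9)&(r[:,3]<14)&(r[:,0]>25)]
    M=q2R(s['ee_rot']);print(t,s['tool_pos'],'yaw',np.degrees(np.arctan2(M[1,0],M[0,0])),'yfit',np.polyfit(g[:,0],g[:,1],1),len(g),'z',np.polyfit(g[:,0],g[:,2],1))
    W=np.c_[g[:,0],g[:,1],g[:,2]]@M.T+s['tool_pos'];l=np.polyfit(W[:,1],W[:,0],1);print('line x=',l,'angle',np.degrees(np.arctan(-l[0])),'x@y=-21.7',np.polyval(l,-21.7),'x at 16',np.polyval(l,16), W[:,2].mean())
s=load('w3')[0];M=q2R(s['ee_rot'])
P=(onplane('wrist',[(320,260),(324,60)],62,s));print(P)
# cheek yaw from w3: far top outer edge & near
E=onplane('wrist',[(136,29),(513,27),(168,291),(480,291)],70,s);print(E.round(1)); 
for a,b in((0,1),(2,3)):
    dd=E[b]-E[a];print(np.degrees(np.arctan2(dd[1],dd[0])),np.linalg.norm(dd))
E
```

```text
w4 [491.84788826 -68.68380762 213.54675111] yaw 97.05506564626306 yfit [ 0.00358036 -1.3581984 ] 61 z [-6.26801305e-03  1.50869326e+02]
line x= [-1.20136221e-01  4.82495089e+02] angle 6.8504674027564665 x@y=-21.7 485.1020445709945 x at 16 480.5729090254639 63.1563659642066
w5 [ 504.93315678 -176.10258879  212.64082645] yaw 96.92471741728225 yfit [ 0.00285665 -1.36660445] 68 z [6.24963434e-05 1.50807511e+02]
line x= [-1.18552264e-01  4.82793456e+02] angle 6.760987784142269 x@y=-21.7 485.36604023721344 x at 16 480.8966199020101 61.72848616959418
[[483.23653558 -13.35307608  62.        ]
 [476.82455513  47.80473121  62.        ]]
[[426.6  47.5  70. ]
 [525.5  60.3  70. ]
 [435.6 -27.2  70. ]
 [535.3 -14.6  70. ]]
7.375437980915621 99.69549331147613
7.1979400382325185 100.47481789923907
```

```bash
python3 - <<'E'
from h import *
plan([501.1,-147.8,224.3],97.0)
E
```

```text
shift cm [2.35 1.95 0.07] len 3.1 rows>= 1 yaw now 91.13 tilt 0.01
az total rad -0.1025
```

Call:
send_rows:
  rows:
    - {"tx":0.8,"ty":0.95,"tz":0,"ax":0,"ay":0,"az":-0.05,"grip":-0.7}
    - {"tx":0.75,"ty":0.5,"tz":0.07,"ax":0,"ay":0,"az":-0.0525,"grip":-0.7}
    - {"tx":0.8,"ty":0.4,"tz":0,"ax":0,"ay":0,"az":0,"grip":-0.7}
    - {"tx":0,"ty":0,"tz":0,"ax":0,"ay":0,"az":0,"grip":-0.7}
    - {"tx":0,"ty":0,"tz":0,"ax":0,"ay":0,"az":0,"grip":-0.7}

```text
t: 14.92
tool_pos: [498.8, -147.0, 224.0]
ee_rot: [-0.001, 0.663, 0.749, -0.0]
ft_force: [-0.8, 0.1, -1.3]
width: 30.6
```

```bash
python3 - <<'E'
from h import *
s,p,d=snap('wrist','w17')
plan([501.1,-147.8,224.3],97.0)
E
python3 rod.py w17 40|tail -1
```

```text
shift cm [-0.08  0.22 -0.02] len 0.2 rows>= 1 yaw now 96.95 tilt 0.05
az total rad -0.0008
y fit [-0.000513   -0.41102679] z fit [2.34112114e-04 1.61149094e+02] 61
```

View pics/w17.png

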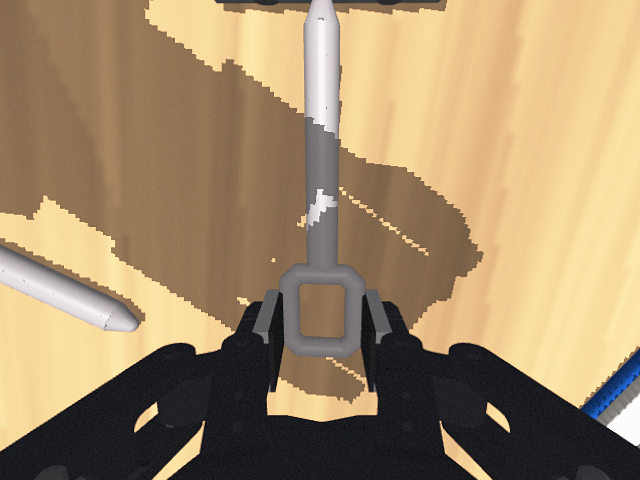

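```bash
python3 - <<'E'
from h import *
s,p,d=load('w17')
g=p[0:8].astype(int)
for r in (0,1,2,3):
    print(r,[tuple(g[r,c]) for c in (210,214,218,222,436,440,444,448)])
for r in(0,1,2):
  E=onplane('wrist',[(217,r),(445,r)],70,s);print(E.round(1),E.mean(0))
C=cloud('wrist',d,s);print(C[1,225:440:30].round(1))
E
```

```text
0 [(np.int64(249), np.int64(221), np.int64(159)), (np.int64(169), np.int64(133), np.int64(102)), (np.int64(56), np.int64(62), np.int64(60)), (np.int64(60), np.int64(62), np.int64(61)), (np.int64(59), np.int64(65), np.int64(64)), (np.int64(90), np.int64(83), np.int64(70)), (np.int64(137), np.int64(109), np.int64(76)), (np.int64(246), np.int64(210), np.int64(149))]
1 [(np.int64(248), np.int64(219), np.int64(154)), (np.int64(255), np.int64(221), np.int64(159)), (np.int64(58), np.int64(66), np.int64(65)), (np.int64(55), np.int64(59), np.int64(62)), (np.int64(56), np.int64(62), np.int64(62)), (np.int64(139), np.int64(111), np.int64(78)), (np.int64(141), np.int64(111), np.int64(82)), (np.int64(245), np.int64(211), np.int64(151))]
2 [(np.int64(249), np.int64(220), np.int64(158)), (np.int64(254), np.int64(226), np.int64(161)), (np.int64(43), np.int64(52), np.int64(58)), (np.int64(47), np.int64(55), np.int64(61)), (np.int64(73), np.int64(71), np.int64(66)), (np.int64(142), np.int64(113), np.int64(79)), (np.int64(141), np.int64(114), np.int64(81)), (np.int64(245), np.int64(210), np.int64(152))]
3 [(np.int64(249), np.int64(221), np.int64(159)), (np.int64(251), np.int64(224), np.int64(162)), (np.int64(210), np.int64(167), np.int64(125)), (np.int64(209), np.int64(169), np.int64(123)), (np.int64(142), np.int64(115), np.int64(80)), (np.int64(143), np.int64(114), np.int64(82)), (np.int64(139), np.int64(111), np.int64(82)), (np.int64(245), np.int64(210), np.int64(152))]
[[455.5 -44.6  70. ]
 [520.6 -36.7  70. ]] [488.01251118 -40.62799411  70.        ]
[[455.5 -44.8  70. ]
 [520.6 -36.9  70. ]] [488.0445921  -40.87525132  70.        ]
[[455.5 -45.1  70. ]
 [520.7 -37.2  70. ]] [488.07671893 -41.12286713  70.        ]
[[440.1 -26.6   2.1]
 [455.3 -27.7  12.2]
 [466.6 -23.3   2.2]
 [482.9 -38.3  59.6]
 [493.2 -19.8   1.4]
 [506.6 -18.    0.8]
 [519.9 -16.7   1.6]
 [533.2 -15.2   1.6]]
```

Call:
send_rows:
  rows:
    - {"tx":0,"ty":0.22,"tz":0,"ax":0,"ay":0,"az":0,"grip":-0.7}
    - {"tx":0,"ty":0,"tz":0,"ax":0,"ay":0,"az":0,"grip":-0.7}
    - {"tx":0,"ty":0,"tz":0,"ax":0,"ay":0,"az":0,"grip":-0.7}

```text
t: 15.22
tool_pos: [501.1, -147.3, 224.5]
ee_rot: [0.0, 0.663, 0.749, -0.0]
ft_force: [0.3, -0.4, -0.9]
width: 30.8
```

```bash
cat > st.py <<'E'
from h import *
# stand-frame report of tool: expected rod axis
s=env.observe();M=q2R(s['ee_rot']);th=np.radians(7.0);u=np.array([-np.sin(th),np.cos(th)]);w=np.array([np.cos(th),np.sin(th)])
O=np.array([480.6,16.]);
c=s['tool_pos']+M@np.array([0,-.4,167.3])
print('t',round(s['t'],2),'stand y of TCP',((c[:2]-O)@u).round(2),'rod x off',((c[:2]-O)@w).round(2),'rod z',c[2].round(2),'yaw err deg',(np.degrees(np.arctan2(M[1,0],M[0,0]))-97).round(2),'pitch',np.degrees(M[2,0]).round(2))
print('F',s['ft_force'].round(1),'T',s['ft_torque'].round(2),'w',s['width'].round(1), 'tip at',((c[:2]-O)@u+112).round(1))
E
python3 st.py
```

```text
t 15.22 stand y of TCP -164.62 rod x off 0.1 rod z 57.21 yaw err deg -0.04 pitch -0.01Traceback (most recent call last):
  File "st.py", line 7, in <module>
    print('F',s['ft_force'].round(1),'T',s['ft_torque'].round(2),'w',s['width'].round(1), 'tip at',((c[:2]-O)@u+112).round(1))
                                                                     ^^^^^^^^^^^^^^^^
AttributeError: 'float' object has no attribute 'round'
```

Call:
send_rows:
  rows:
    - {"tx":0.6,"ty":0,"tz":0,"ax":0,"ay":0,"az":0,"grip":-0.7}
    - {"tx":0.6,"ty":0,"tz":0,"ax":0,"ay":0,"az":0,"grip":-0.7}
    - {"tx":0.6,"ty":0,"tz":0,"ax":0,"ay":0,"az":0,"grip":-0.7}
    - {"tx":0.6,"ty":0,"tz":0,"ax":0,"ay":0,"az":0,"grip":-0.7}
    - {"tx":0,"ty":0,"tz":0,"ax":0,"ay":0,"az":0,"grip":-0.7}

```text
t: 15.63
tool_pos: [498.0, -121.9, 224.6]
ee_rot: [-0.0, 0.662, 0.749, 0.0]
ft_force: [1.3, 0.5, -1.8]
width: 30.7
```

```bash
sed -i "s/'w',s\['width'\].round(1)/'w',s['width']/" st.py; python3 st.py; python3 -c "
from h import *
snap('wrist','w18')
p,d=env.camera('scene');cv2.imwrite('pics/s18.png',cv2.resize(p[180:300,220:380,::-1],None,fx=4,fy=4))"
```

```text
t 15.63 stand y of TCP -138.88 rod x off -0.05 rod z 57.25 yaw err deg 0.06 pitch 0.03
F [ 1.3  0.5 -1.8] T [-0.02 -0.   -0.  ] w 30.736899416524928 tip at -26.9
```

View pics/w18.png

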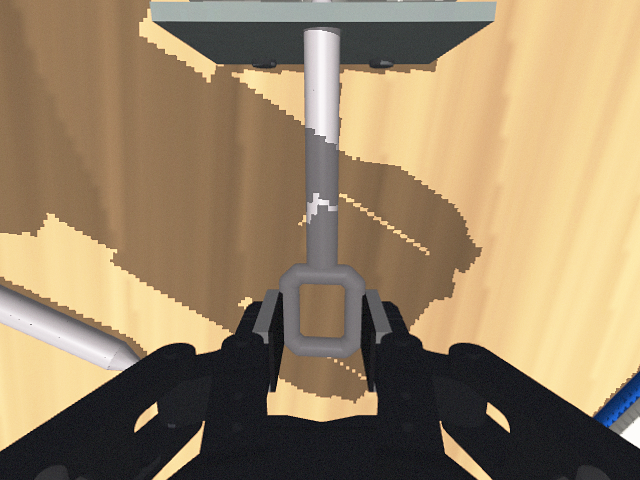

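Call:
send_rows:
  rows:
    - {"tx":0.4,"ty":0,"tz":0,"ax":0,"ay":0,"az":0,"grip":-0.7}
    - {"tx":0.4,"ty":0,"tz":0,"ax":0,"ay":0,"az":0,"grip":-0.7}
    - {"tx":0.4,"ty":0,"tz":0,"ax":0,"ay":0,"az":0,"grip":-0.7}
    - {"tx":0.4,"ty":0,"tz":0,"ax":0,"ay":0,"az":0,"grip":-0.7}
    - {"tx":0,"ty":0,"tz":0,"ax":0,"ay":0,"az":0,"grip":-0.7}

```text
t: 16.15
tool_pos: [496.1, -106.6, 224.5]
ee_rot: [-0.0, 0.662, 0.749, 0.0]
ft_force: [0.2, 0.1, -0.1]
width: 30.5
```

```bash
python3 st.py
```

```text
t 16.15 stand y of TCP -123.48 rod x off 0.01 rod z 57.19 yaw err deg 0.03 pitch 0.02
F [ 0.2  0.1 -0.1] T [-0.02 -0.02  0.03] w 30.5113804657042 tip at -11.5
```

Call:
send_rows:
  rows:
    - {"tx":0.45,"ty":0,"tz":0,"ax":0,"ay":0,"az":0,"grip":-0.7}
    - {"tx":0.45,"ty":0,"tz":0,"ax":0,"ay":0,"az":0,"grip":-0.7}
    - {"tx":0.45,"ty":0,"tz":0,"ax":0,"ay":0,"az":0,"grip":-0.7}
    - {"tx":0.45,"ty":0,"tz":0,"ax":0,"ay":0,"az":0,"grip":-0.7}
    - {"tx":0.45,"ty":0,"tz":0,"ax":0,"ay":0,"az":0,"grip":-0.7}
    - {"tx":0.45,"ty":0,"tz":0,"ax":0,"ay":0,"az":0,"grip":-0.7}
    - {"tx":0.45,"ty":0,"tz":0,"ax":0,"ay":0,"az":0,"grip":-0.7}
    - {"tx":0.45,"ty":0,"tz":0,"ax":0,"ay":0,"az":0,"grip":-0.7}
    - {"tx":0,"ty":0,"tz":0,"ax":0,"ay":0,"az":0,"grip":-0.7}

```text
t: 16.9
tool_pos: [491.7, -70.8, 224.5]
ee_rot: [-0.0, 0.662, 0.749, -0.0]
ft_force: [-0.5, 0.4, -1.5]
width: 30.7
```

```bash
python3 st.py; cat > reel.py <<'E'
from h import *
import sys
s,p,d=snap('wrist',sys.argv[1]);C=cloud('wrist',d,s)
th=np.radians(7.0);O=np.array([480.6,16,0]);S=np.array([[np.cos(th),np.sin(th),0],[-np.sin(th),np.cos(th),0],[0,0,1]])
Q=(C-O)@S.T
m=(abs(Q[...,0])<60)&(abs(Q[...,1])<60)&(Q[...,2]>76)&(Q[...,2]<106)&(d>0);m[300:]=0
Q=Q[m];print(len(Q),Q.min(0).round(1),Q.max(0).round(1),cv2.minAreaRect(Q[:,:2].astype(np.float32)))
E
python3 reel.py w19
```

```text
t 16.9 stand y of TCP -87.48 rod x off 0.03 rod z 57.22 yaw err deg 0.03 pitch 0.01
F [-0.5  0.4 -1.5] T [-0.04  0.01  0.08] w 30.680398292282195 tip at 24.5
4108 [-38.9 -21.3  76.1] [ 40.  -16.5 101.6] ((0.572998046875, -18.893001556396484), (78.8502197265625, 4.728733062744141), 0.054219216108322144)
```

View pics/w19.png

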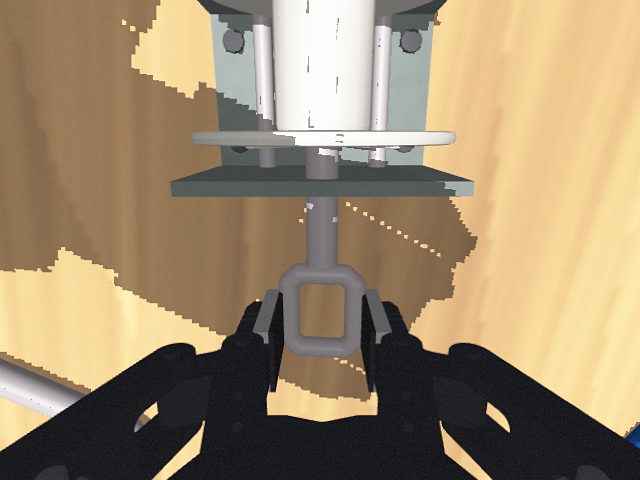

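Call:
send_rows:
  rows:
    - {"tx":0.4,"ty":0,"tz":0,"ax":0,"ay":0,"az":0,"grip":-0.7}
    - {"tx":0.4,"ty":0,"tz":0,"ax":0,"ay":0,"az":0,"grip":-0.7}
    - {"tx":0.4,"ty":0,"tz":0,"ax":0,"ay":0,"az":0,"grip":-0.7}
    - {"tx":0.4,"ty":0,"tz":0,"ax":0,"ay":0,"az":0,"grip":-0.7}
    - {"tx":0,"ty":0,"tz":0,"ax":0,"ay":0,"az":0,"grip":-0.7}

```text
t: 17.37
tool_pos: [489.8, -55.0, 224.5]
ee_rot: [-0.0, 0.662, 0.749, 0.0]
ft_force: [0.4, -0.9, -0.1]
width: 30.5
```

```bash
python3 st.py; python3 reel.py w20
```

```text
t 17.37 stand y of TCP -71.51 rod x off 0.01 rod z 57.21 yaw err deg 0.03 pitch 0.02
F [ 0.4 -0.9 -0.1] T [-0.11 -0.03 -0.01] w 30.462529980993672 tip at 40.5
10490 [-38.9 -20.7  76. ] [ 39.5  32.9 101. ] ((0.3128318786621094, 6.0608673095703125), (78.27249145507812, 53.54834747314453), 0.15832936763763428)
```

Call:
send_rows:
  rows:
    - {"tx":0.4,"ty":0,"tz":0,"ax":0,"ay":0,"az":0,"grip":-0.7}
    - {"tx":0.4,"ty":0,"tz":0,"ax":0,"ay":0,"az":0,"grip":-0.7}
    - {"tx":0.3,"ty":0,"tz":0,"ax":0,"ay":0,"az":0,"grip":-0.7}
    - {"tx":0,"ty":0,"tz":0,"ax":0,"ay":0,"az":0,"grip":-0.7}

```text
t: 17.75
tool_pos: [488.5, -44.2, 224.5]
ee_rot: [-0.0, 0.663, 0.749, 0.0]
ft_force: [0.1, 1.4, -1.5]
width: 30.4
```

```bash
python3 st.py; python3 reel.py w21
```

```text
t 17.75 stand y of TCP -60.67 rod x off 0.06 rod z 57.22 yaw err deg 0.02 pitch 0.02
F [ 0.1  1.4 -1.5] T [-0.04  0.02  0.02] w 30.441166917962637 tip at 51.3
14759 [-38.9 -20.4  76. ] [ 39.8  33.7 101.4] ((0.45983123779296875, 6.6598968505859375), (54.075469970703125, 78.63581085205078), 89.99198913574219)
```

View pics/w21.png

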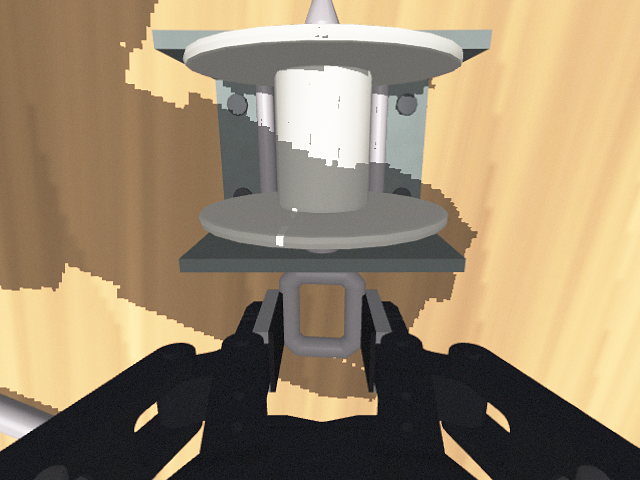

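Call:
send_rows:
  rows:
    - {"tx":0.15,"ty":0,"tz":0,"ax":0,"ay":0,"az":0,"grip":-0.7}
    - {"tx":0.1,"ty":0,"tz":0,"ax":0,"ay":0,"az":0,"grip":-0.7}
    - {"tx":0,"ty":0,"tz":0,"ax":0,"ay":0,"az":0,"grip":-0.7}

```text
t: 18.05
tool_pos: [488.3, -42.4, 224.5]
ee_rot: [0.0, 0.663, 0.749, -0.0]
ft_force: [0.0, -2.2, -1.6]
width: 30.7
```

Call:
send_rows:
  rows:
    - {"tx":0.1,"ty":0,"tz":0,"ax":0,"ay":0,"az":0,"grip":-0.7}
    - {"tx":0,"ty":0,"tz":0,"ax":0,"ay":0,"az":0,"grip":-0.7}

```text
t: 18.22
tool_pos: [488.3, -42.0, 224.6]
ee_rot: [0.001, 0.663, 0.749, -0.001]
ft_force: [-0.8, -8.4, -2.7]
width: 30.5
```

Call:
send_rows:
  rows:
    - {"tx":0.1,"ty":0,"tz":0,"ax":0,"ay":0,"az":0,"grip":-0.7}
    - {"tx":0,"ty":0,"tz":0,"ax":0,"ay":0,"az":0,"grip":-0.7}

```text
t: 18.38
tool_pos: [488.3, -41.6, 224.6]
ee_rot: [0.001, 0.662, 0.749, -0.001]
ft_force: [-1.3, -13.8, -3.5]
width: 30.2
```

```bash
python3 st.py; python3 reel.py w22
```

```text
t 18.38 stand y of TCP -58.72 rod x off 0.25 rod z 57.33 yaw err deg 0.03 pitch -0.21
F [ -1.3 -13.8  -3.5] T [-2.27  0.22  0.08] w 30.20547153696412 tip at 53.3
14494 [-38.9 -20.2  76. ] [ 39.8  34.  101.6] ((0.37528228759765625, 6.911842346191406), (78.62311553955078, 54.206695556640625), 0.18185876309871674)
```

View pics/w22.png

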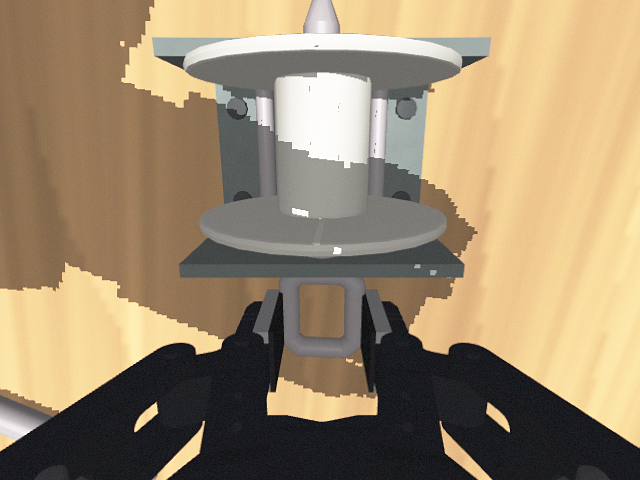

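Call:
send_rows:
  rows:
    - {"tx":-0.15,"ty":0,"tz":0,"ax":0,"ay":0,"az":0,"grip":-0.3}
    - {"tx":0,"ty":0,"tz":0,"ax":0,"ay":0,"az":0,"grip":0.4}
    - {"tx":0,"ty":0,"tz":0,"ax":0,"ay":0,"az":0,"grip":0.4}
    - {"tx":0,"ty":0,"tz":0,"ax":0,"ay":0,"az":0,"grip":0.4}
    - {"tx":-0.3,"ty":0,"tz":-2,"ax":0,"ay":0,"az":0,"grip":0.4}
    - {"tx":-1,"ty":0,"tz":-3,"ax":0,"ay":0,"az":0,"grip":0.4}
    - {"tx":-1,"ty":0,"tz":-3,"ax":0,"ay":0,"az":0,"grip":0.4}
    - {"tx":-1,"ty":0,"tz":-3,"ax":0,"ay":0,"az":0,"grip":0.4}
    - {"tx":0,"ty":0,"tz":0,"ax":0,"ay":0,"az":0,"grip":0.4}

```text
t: 19.18
tool_pos: [493.0, -75.7, 339.8]
ee_rot: [0.005, 0.663, 0.749, 0.002]
ft_force: [1.5, 0.4, 0.6]
width: 59.6
```

```bash
python3 st.py; python3 reel.py w23;python3 -c "
from h import *
p,d=env.camera('top');cv2.imwrite('pics/t23.png',cv2.resize(p[195:305,110:390,::-1],None,fx=2.8,fy=2.8))
s,p,d=load('w23');cv2.imwrite('pics/w23c.png',cv2.resize(p[30:280,220:420,::-1],None,fx=2.4,fy=2.4))"
```

```text
t 19.18 stand y of TCP -93.32 rod x off 2.22 rod z 172.49 yaw err deg -0.04 pitch -0.28
F [1.5 0.4 0.6] T [-0.03 -0.02 -0.03] w 59.577319195716846 tip at 18.7
3308 [-38.6 -21.5  76. ] [ 39.5  32.9 101.5] ((0.4270439147949219, 5.702415466308594), (54.33956527709961, 78.03206634521484), 89.90634155273438)
```

View pics/w23.png

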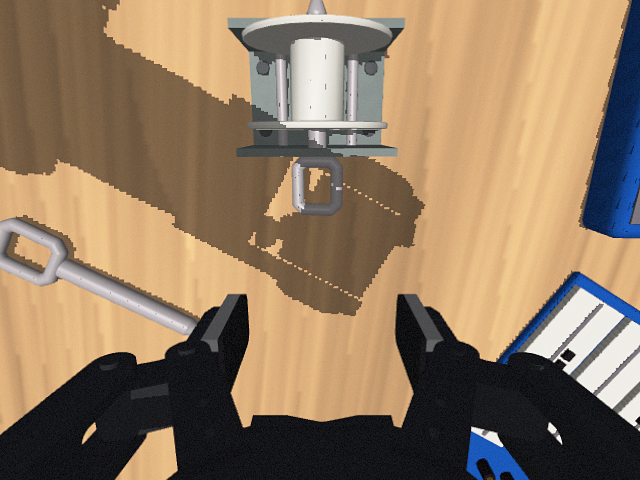

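View pics/t23.png

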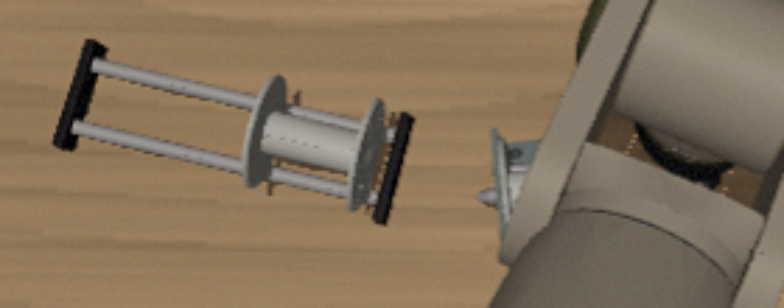

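```bash
python3 - <<'E'
from h import *
s=env.observe();print(s['t'],s['tool_pos'],s['ft_force'])
s,p,d=load('w23');C=cloud('wrist',d,s)
th=np.radians(7.0);O=np.array([480.6,16,0]);S=np.array([[np.cos(th),np.sin(th),0],[-np.sin(th),np.cos(th),0],[0,0,1]])
Q=(C-O)@S.T
m=(abs(Q[...,0])<25)&(Q[...,1]<-40)&(Q[...,1]>-95)&(Q[...,2]>45)&(Q[...,2]<75)&(d>0);m[240:]=0
P=Q[m];print('loop',len(P),np.percentile(P,[0.5,50,99.5],axis=0).round(1))
print('loop back edge',((onplane('wrist',[(317,216)],57,s)-O)@S.T).round(1),'tip',((onplane('wrist',[(318,0)],57,s)-O)@S.T).round(1))
E
```

```text
19.2833 [492.11285766 -74.50752827 335.21522354] [-0.78184655 -0.11770118 -0.69529074]
loop 1727 [[-16.7 -76.6  56.4]
 [  0.1 -58.4  60.9]
 [ 16.7 -40.4  64.1]]
loop back edge [[  0.1 -78.6  57. ]] tip [[ 1.2 50.8 57. ]]
```

Call:
send_rows:
  rows:
    - {"tx":0,"ty":0,"tz":-1,"ax":0,"ay":0,"az":0,"grip":0.4}
    - {"tx":0,"ty":0,"tz":0,"ax":0,"ay":0,"az":0,"grip":0.4}
    - {"tx":0,"ty":0,"tz":0,"ax":0,"ay":0,"az":0,"grip":0.4}

```text
t: 19.53
tool_pos: [492.1, -74.2, 343.6]
ee_rot: [-0.001, 0.662, 0.749, -0.0]
ft_force: [0.3, -0.2, -0.1]
width: 59.8
```

```bash
python3 -c "
from plant import env
print(env.hand_in())"
```

```text
the job is handed in; nothing more can be done
None
```

The narrow reel is loaded and I handed the job in at 19.5 s; the hand-in gives no verdict. I drew the spindle out and let it topple flat on the bench. I then set the reel on the rest bars, took the spindle up again by its flat loop, and pushed it home from the near side.

- **Reel seated (before insertion):** it measured within 0.5 mm of centre in x and y, its rim top was 98.5 mm up, and it was square to the stand.
- **Spindle home:** the push force rose to about 14 N. After release, the back of the loop measured 78.6 mm from the stand's centre, against 78 mm when fully home. The tip stands out beyond the far cheek.
- **Reel after insertion:** the spindle slid it about 5.7 mm along the bore, up to the far cheek. The limit is 9 mm, so I left it there.
- **Wide reel and bench items:** the last top view shows the wide reel in its rack where it started, judged by eye. I did no numeric end check of the wide reel, multimeter, breadboard or screwdriver; I never aimed at them and felt no unexpected contact.

No check failed.

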